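# Put the tart tampers back in their latched case

## Task

Release the case on the counter by giving its latch knob a quarter turn, swing the lid well up, and set every tart tamper that stands on the counter upright and fully home in the well that matches the diameter of its foot. Then shut the lid flat down over them and turn the knob back so that the case is latched again; leave the rest of the kitchenware where it is.

Things in the scene. Friction and masses are not known exactly. Their poses are not given: they have to be found in the camera images.
- case: Steel case fixed on the counter, 200 (its x) x 340 (its y) x 75 mm high, walls 4 mm, with a hinged lid. Origin: centre of its underside; x points from the handle side to the hinge side, z up. Inside, a white plate (top 26 mm above the counter) has a row of five round flat-bottomed wells 15 mm deep along y, from the smallest at +y to the largest at -y.
- lid_hinge (a point): Middle of the lid's hinge line (along the case's y), at case (100, 0, 75) mm. It turns with the lid.
- lid (a joint): Lid angle, rad: 0 shut, 1.9 fully open (leaning back past vertical). A 4 mm sheet, 204 x 344 mm, 0.6 kg. The hinge is stiff: the lid stays where it is left and must be pressed all the way down; 1 to 12 N at the handle move it. With the latch engaged it can rise only about 0.02 rad; with the knob left in the latched position the open lid cannot go fully shut.
- lid_handle (a point): Middle of the lid's round handle bar: 10 mm thick, 100 mm long along the case's y, on two legs, centre 38 mm above the lid's upper face (33 mm free below), 12 mm from its front edge. In the lid's frame (origin lid_hinge; when shut, axes as the case) at (-190, 50, 42) mm. The bar can turn between fingers, so a tool kept pointing down can pinch it across and follow its arc.
- latch (a joint): Angle, rad, of the quarter-turn knob on the lid: 0 latched (wing along the case's x, cam tongue under the keeper of the front wall), 1.57 released (wing along the case's y). It grows clockwise seen from above and stays where it is left (0.04 N m of friction); the cam clears the keeper from about 1.0 rad. The tongue, 26 mm long, hangs 31 mm under the lid. Starts at 0 to 0.15.
- latch_grip (a point): Grip point on the latch knob's axis, 28 mm above the lid's upper face; in the lid's frame at (-162, -90, 32) mm. The knob is a black upright wing 42 mm long and 11 mm thick, its top 8 mm above this point, on a disc 36 mm across and 6 mm high. This point's x axis runs along the wing, z along the knob's axis away from the lid.
- tamper_34: Loose tart-shell tamper: round steel foot 34 mm in diameter and 16 mm high, with a black grip knob 26 mm in diameter and 30 mm high on top (46 mm in all), about 110 g (0.7 to 1.4 times that). Origin: centre of its underside; z is its axis. It stands on the counter; it may be absent.
- tamper_40: Loose tart-shell tamper: round steel foot 40 mm in diameter and 16 mm high, with a black grip knob 26 mm in diameter and 30 mm high on top (46 mm in all), about 150 g (0.7 to 1.4 times that). Origin: centre of its underside; z is its axis. It stands on the counter; it may be absent.
- tamper_46: Loose tart-shell tamper: round steel foot 46 mm in diameter and 16 mm high, with a black grip knob 26 mm in diameter and 30 mm high on top (46 mm in all), about 200 g (0.7 to 1.4 times that). Origin: centre of its underside; z is its axis. It stands on the counter; it may be absent.
- tamper_52: Loose tart-shell tamper: round steel foot 52 mm in diameter and 16 mm high, with a black grip knob 26 mm in diameter and 30 mm high on top (46 mm in all), about 260 g (0.7 to 1.4 times that). Origin: centre of its underside; z is its axis. It stands on the counter; it may be absent.
- tamper_58: Loose tart-shell tamper: round steel foot 58 mm in diameter and 16 mm high, with a black grip knob 26 mm in diameter and 30 mm high on top (46 mm in all), about 320 g (0.7 to 1.4 times that). Origin: centre of its underside; z is its axis. It stands on the counter; it may be absent.
- well_34 (a point): Centre of the floor of the well for the 34 mm tamper: 38 mm across, 15 mm deep, floor 11 mm above the counter, at case (-20, 126, 11) mm. z up. A seated tamper's origin lies here.
- well_40 (a point): Centre of the floor of the well for the 40 mm tamper: 44 mm across, 15 mm deep, floor 11 mm above the counter, at case (-20, 75, 11) mm. z up. A seated tamper's origin lies here.
- well_46 (a point): Centre of the floor of the well for the 46 mm tamper: 50 mm across, 15 mm deep, floor 11 mm above the counter, at case (-20, 18, 11) mm. z up. A seated tamper's origin lies here.
- well_52 (a point): Centre of the floor of the well for the 52 mm tamper: 56 mm across, 15 mm deep, floor 11 mm above the counter, at case (-20, -45, 11) mm. z up. A seated tamper's origin lies here.
- well_58 (a point): Centre of the floor of the well for the 58 mm tamper: 62 mm across, 15 mm deep, floor 11 mm above the counter, at case (-20, -114, 11) mm. z up. A seated tamper's origin lies here.
- spice_jar: Squat amber spice jar, 43 mm across, 58 mm high, loose among the tampers; not to be disturbed. Origin under its centre.
- casserole_a: Lidded steel casserole, 170 mm across, 130 mm high; not to be disturbed. Origin under its centre.
- casserole_b: Lidded steel casserole, 160 mm across, 120 mm high; not to be disturbed. Origin under its centre.
- saucepan: Lidded steel saucepan, 110 mm across, 115 mm high, with a 130 mm handle towards its +y; not to be disturbed. Origin under its centre.
- grater: Steel box grater, 85 x 65 x 190 mm with a handle to 220 mm; not to be disturbed. Origin under its centre.
- glove_box: White paper box of gloves, 110 x 220 x 70 mm; not to be disturbed. Origin under its centre.
- bowl: Open steel bowl, 130 mm across, 50 mm high; not to be disturbed. Origin under its centre.
There are look-alikes about, which are no part of the job. What is shaped like the tamper_34 but brown, pink or yellow is not meant.

How it is judged:
By the outcome, as a careful person would: the job done as asked, in the order asked, and still so for the second after the job is handed in, with the robot touching nothing.
Of tamper_34, tamper_40, tamper_46, tamper_52, tamper_58 only 3 to 4 are there at a start; the rules pass over those that are not, and their reading is None.
At some moment in a run one of tamper_34, tamper_40, tamper_46, tamper_52, tamper_58 may be knocked a few centimetres aside while the robot is not near it.
Once in a run the grip may slacken for a moment while it holds something.
It also fails if it takes over 210 s, if anything falls off the work surface, if the arm or the gripper's body presses on something with over 40 N, if the wrist force passes 120 N, or if a joint passes its speed limit or range.

## Robot

A 6-joint arm with a two-finger parallel gripper is mounted at the origin on the work surface. World frame = base frame: x ahead of the robot, y to its left, z up, the work surface at z = 0. Lengths are in m, angles in rad, forces in N, time in s.
With the tool pointing down it reaches from about 0.325 to 0.775 m from the base axis. Payload 5.5 kg.
Tool frame: the origin (TCP) lies where the fingers leave the gripper's body, on its centre line; the fingertips stand 73 mm ahead of it and the grasp point (between the pads) lies 54 mm ahead of it (ctrl.tip_reach is the distance from the TCP to the fingertips, in m); z points along the fingers, y is the line along which they close (so a half turn about z gives the same grasp; the last joint's range is limited). The gripper opens to 85 mm and grips with 20 to 120 N. Pads are 22 mm wide; open, the fingers measure 114 mm over their backs; the gripper's body (76 mm by 85 mm) begins 54 mm behind the grasp point. The pads swing forward as they close: fully open they stand 13 mm farther back than shut.
Start: joints at [-1.296, 0.091, 1.231, -0, 1.82, -0.057], TCP at [0.195, -0.567, 0.304] pointing down, gripper open.
Joint ranges: [-2.87, 2.87], [-0.86, 2.18], [0.17, 2.46], [-1.51, 4.65], [0.06, 2.69], [-2.65, 2.65]. Speed limits (rad/s): [2.57, 2.57, 3.01, 3.14, 3.14, 3.14].

## Interface

Orientations are given as a rotation vector (axis times angle).
In Python, from cell import sense, vision, job, ctrl gives the robot as it stands.
- The arm moves only by the tool jog_arm, never from a script. Its arguments are lists of equal length, an entry for each row: "xyz": the shift along the tool's x, y, z scaled (see below), a list of three; "rot": the turn, a rotation vector about the tool's x, y, z scaled (see below), a list of three. In form: {"xyz": [[tx, ty, tz], ...], "rot": [[ax, ay, az], ...]}. A call has exactly 5 rows; each row is the pose to reach, as a shift and turn from the pose commanded when the call began, along the tool's axes at that moment; what a row does not reach only later rows make up. The controller multiplies each number of a shift by 0.5 m and each number of a turn by pi/2 rad. A row lasts 1/12 s, in which the tool goes at most 41.7 mm and 7.16 degrees, less where a joint would pass 70% of its speed; a pose out of reach is approached as far as the arm can. A call with a number of a shift or a turn outside -1 to 1 is refused whole. A call with a gripper value outside its range is refused whole. "grip" is the opening, from 0 (shut) to 1 (fully open), set as the call begins (left out, the last holds). The fingers move at their own pace and stop on an object; "newtons" is the grip in N (left out, the last holds). Time passes only in rows, so rows that repeat a pose let the fingers close, or fill a call up. It gives the time, the measured TCP pose, the force, the opening and the grip force at its end, in the units of the state.
- sense(): the state, without advancing time (a new reading comes with each control period).
- vision.grab_frame(name): name is "side" or "top" or "wrist"; returns the picture (384x512x3 uint8, red, green, blue); there is no depth.
- vision.camera_info(name): a dict with "intrinsics" (3x3 intrinsics, pixels), "cam_to_world" (4x4, takes a point from camera to world coordinates). Camera axes: x right, y up, looking along -z (the intrinsics and any distortion apply to the point x, -y, -z); pixel columns grow to the right and rows downward; lengths in m; the calibration is good to about 2 mm. A picture is of the moment at which its call begins: read the wrist's pose just before it. camera_info takes no time and is no camera call; for the wrist camera it gives the pose at the moment of the call.
- job.finish_job(): hands the job in; it is judged then, once.
The state is a dict: "t": time; "q": joint angles; "joint_velocities": joint speeds; "joint_efforts": joint torques, N m; "ee_pos": TCP position; "ee_rot": TCP orientation; "ft_force": force on the tool from outside, world axes, zero at the start; "torque": the same for the moment, N m; "opening": opening from 0.0 (shut) to 1.0 (fully open); "grip_force": force on a finger pad.
Only numpy, scipy, OpenCV 4.12 (cv2) and the standard library are available. Lean on these libraries where they do the work, as an engineer would, in place of code of your own. Each camera call takes 0.05 s, during which the arm holds its last target. There are 200 camera calls.

## Working session

There is one attempt and no reset: what is moved stays moved. The work goes in short steps, Python scripts to look and compute and a tool call to move; the robot and the scene stay as the last step left them, time stands still between calls to the robot, and variables do not carry over. Pictures are saved under pics/ and viewed, at most 14 in all, crops included, and the job is handed in when it is done.

Besides the shell and the picture viewer there is one more tool, called by a JSON object that holds its "method" and its "body", one argument or row to a line. jog_arm: Moves the arm, as the interface text tells. Shifts and turns lie within -1 to 1; 1 stands for 0.5 m of shift or pi/2 rad of turn. Its arguments: {"type":"object","properties":{"xyz":{"type":"array","items":{"type":"array","items":{"type":"number"}}},"rot":{"type":"array","items":{"type":"array","items":{"type":"number"}}},"grip":{"type":"number"},"newtons":{"type":"number"}},"required":["xyz","rot"]}

```bash
ls; mkdir -p pics; cat > h.py <<'E'
import numpy as np, cv2
from scipy.spatial.transform import Rotation as R
from cell import sense, vision, job, ctrl
def grab(name,fn=None):
    ci=vision.camera_info(name); im=vision.grab_frame(name)
    if fn: cv2.imwrite('pics/'+fn,im[:,:,::-1])
    return im,np.array(ci['intrinsics']),np.array(ci['cam_to_world'])
def ray(K,T,u,v):
    d=np.array([(u-K[0,2])/K[0,0],-(v-K[1,2])/K[1,1],-1.]); return T[:3,3],T[:3,:3]@d
def onplane(K,T,u,v,z):
    o,d=ray(K,T,u,v); return o+d*(z-o[2])/d[2]
def proj(K,T,p):
    c=T[:3,:3].T@(np.array(p)-T[:3,3]); return K[0,0]*c[0]/-c[2]+K[0,2], K[1,1]*-c[1]/-c[2]+K[1,2]
E
python3 - <<'E'
from h import *
s=sense(); print(s)
for n in ('top','side','wrist'):
    im,K,T=grab(n,n+'0.png'); print(n,K.round(1).tolist(),T.round(3).tolist(), vision.camera_info(n).keys())
    cv2.imwrite('pics/%s0b.png'%n,cv2.resize(im,(800,600),interpolation=cv2.INTER_CUBIC)[:,:,::-1])
E
```

```text
pics
{'t': 0.0, 'q': array([-1.29568439e+00,  9.18714371e-02,  1.23189073e+00, -1.11453892e-05,
        1.81977194e+00, -5.66876519e-02]), 'joint_velocities': array([ 0.00014092,  0.0010818 , -0.00232603,  0.00189311, -0.00250211,
        0.0006213 ]), 'joint_efforts': array([-3.07136725e-04, -4.58730125e+01, -4.18024743e+01,  5.00243038e-05,
        1.14995154e-02,  3.91105516e-05]), 'ee_pos': array([ 0.19541331, -0.56714523,  0.30274045]), 'ee_rot': array([-3.09655756e+00, -5.18479351e-01,  3.49051210e-04]), 'ft_force': array([-0.64517444, -0.65790041, -0.30021836]), 'torque': array([ 0.03674306,  0.038134  , -0.00057253]), 'grip_force': 0.0, 'opening': 0.9987297161829093}
top [[439.5, 0.0, 262.6], [0.0, 439.5, 188.2], [0.0, 0.0, 1.0]] [[0.002, 0.989, -0.148, 0.329], [-1.0, 0.004, 0.014, 0.042], [0.014, 0.148, 0.989, 1.664], [0.0, 0.0, 0.0, 1.0]] dict_keys(['intrinsics', 'cam_to_world'])
side [[438.5, 0.0, 248.8], [0.0, 438.5, 188.9], [0.0, 0.0, 1.0]] [[-0.668, 0.437, -0.602, -0.265], [-0.744, -0.367, 0.558, 0.822], [0.023, 0.821, 0.571, 0.908], [0.0, 0.0, 0.0, 1.0]] dict_keys(['intrinsics', 'cam_to_world'])
wrist [[267.2, 0.0, 255.7], [0.0, 267.2, 192.2], [0.0, 0.0, 1.0]] [[0.325, 0.905, 0.275, 0.265], [-0.946, 0.312, 0.093, -0.544], [-0.001, -0.29, 0.957, 0.373], [0.0, 0.0, 0.0, 1.0]] dict_keys(['intrinsics', 'cam_to_world'])
```

View pics/top0b.png

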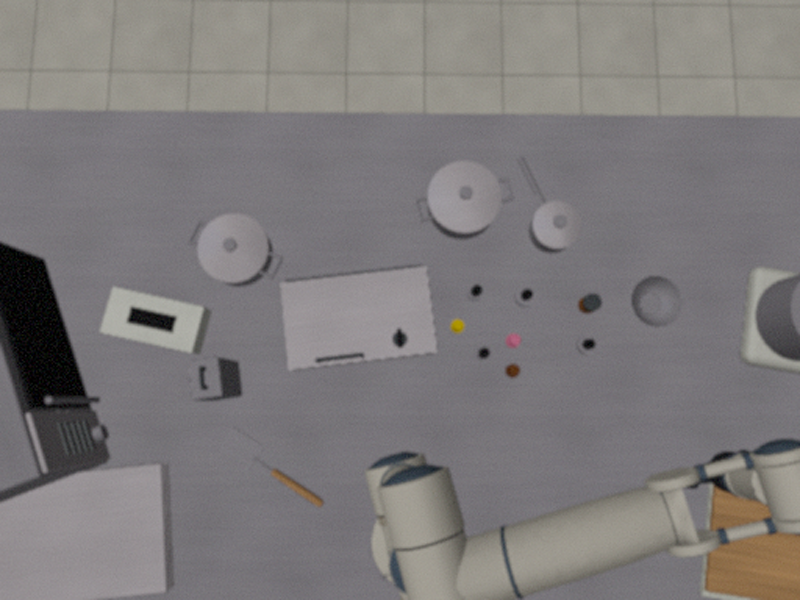

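View pics/side0b.png

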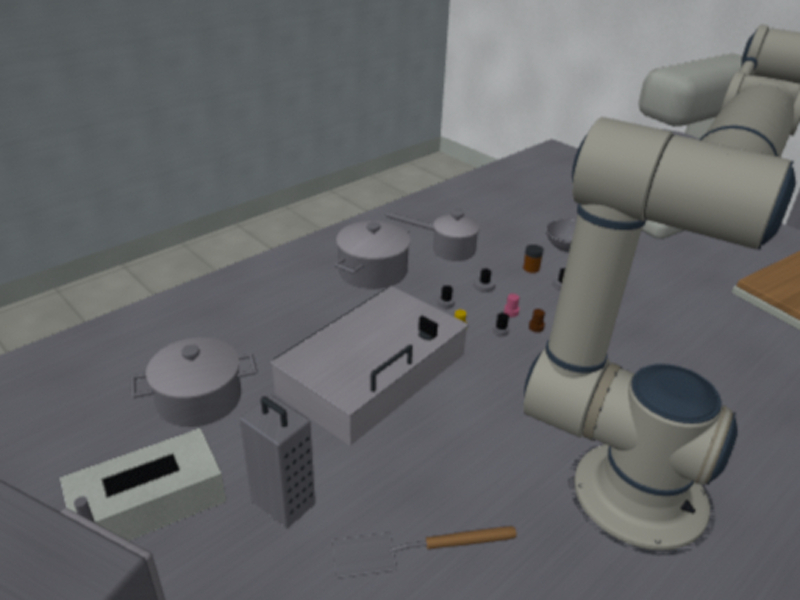

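Top view (800×600): the case lid corners are at about (281,281), (427,265), (437,352), (288,369), with the knob at (400,338) and the handle at (340,357). There are four black-topped tampers at (476,291), (526,295), (588,344) and (484,352). The amber jar is at (590,302). The yellow, pink and brown ones at (458,326), (513,340) and (512,370) are look-alikes and don't count.

```bash
python3 - <<'E'
from h import *
print([a for a in dir(ctrl) if a[0]!='_'],[a for a in dir(vision) if a[0]!='_'], ctrl.tip_reach)
im,K,T=grab('top')
g=cv2.cvtColor(im,cv2.COLOR_RGB2GRAY)
roi=np.zeros_like(g); cv2.fillPoly(roi,[(np.array([(268,268),(440,252),(450,365),(275,385)])*.64).astype(int)],255)
m=((g>(g[210,200].astype(int)-35))&(roi>0)).astype(np.uint8)*255
print('lid g',g[200,220],'counter',g[240,200])
m=cv2.morphologyEx(m,cv2.MORPH_CLOSE,np.ones((15,15)))
c=max(cv2.findContours(m,0,2)[0],key=cv2.contourArea); 
r=cv2.minAreaRect(c); b=cv2.boxPoints(r); print(b)
P=np.array([onplane(K,T,u,v,.077) for u,v in b]); print(P.round(4), np.linalg.norm(P-np.roll(P,1,0),axis=1))
print('centre',P.mean(0))
for n,(u,v),z in [('knob',(400,334),.111),('handle',(340,357),.117)]:
    print(n,onplane(K,T,u*.64,v*.64,z).round(4))
hsv=cv2.cvtColor(im,cv2.COLOR_RGB2HSV)
for u,v in [(476,291),(526,295),(588,344),(484,352),(590,302)]:
    u,v=int(u*.64),int(v*.64); p=g[v-6:v+7,u-6:u+7].astype(float); w=np.clip(70-p,0,None); yy,xx=np.mgrid[v-6:v+7,u-6:u+7]
    cu,cv_=(w*xx).sum()/w.sum(),(w*yy).sum()/w.sum(); print((u,v),cu,cv_,onplane(K,T,cu,cv_,.046).round(4))
E
```

```text
['PlanningError', 'tip_reach'] ['camera_info', 'grab_frame'] 0.0726
lid g 149 counter 117
[[168.4543  170.90689]
 [281.35532 159.89215]
 [288.72125 235.39304]
 [175.82025 246.40778]]
[[ 0.63    0.3648  0.077 ]
 [ 0.6734 -0.049   0.077 ]
 [ 0.3964 -0.0744  0.077 ]
 [ 0.356   0.3292  0.077 ]] [0.27624985 0.4160383  0.27820863 0.40562502]
centre [0.51395085 0.14263376 0.077     ]
knob [0.4708 0.0435 0.111 ]
handle [0.418  0.1779 0.117 ]
(304, 186) 304.508739650414 185.573137074517 [ 0.5828 -0.1368  0.046 ]
(336, 188) 336.696053736356 188.19479429051216 [ 0.5735 -0.257   0.046 ]
(376, 220) 376.3827639751553 219.8136645962733 [ 0.456  -0.4013  0.046 ]
(309, 225) 309.2706913339825 225.5530671859786 [ 0.434  -0.1526  0.046 ]
(377, 193) 376.5452229299363 194.22738853503185 [ 0.5514 -0.4054  0.046 ]
```

View pics/wrist0.png

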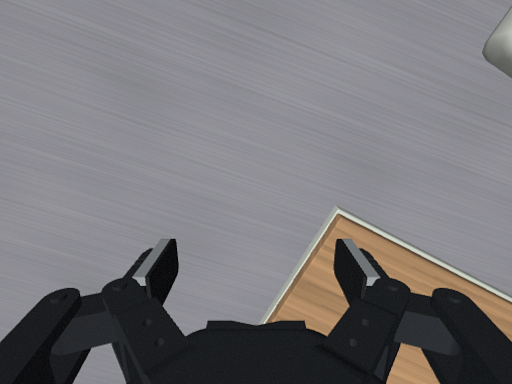

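```bash
cat >> h.py <<'E'
def Ra(deg):  # tool down, tool x at heading deg
    c,s=np.cos(np.radians(deg)),np.sin(np.radians(deg)); return R.from_matrix(np.array([[c,s,0],[s,-c,0],[0,0,-1.]]))
def plan(*wps, mm=38., dg=6.5):
    """waypoints (x,y,z,heading); prints calls of 5 rows from the measured pose"""
    s=sense(); p=np.array(s['ee_pos']); r=R.from_rotvec(s['ee_rot']); rows=[]
    for w in wps:
        q=np.array(w[:3]); r2=Ra(w[3]); dr=(r.inv()*r2).as_rotvec()
        n=int(np.ceil(max(np.linalg.norm(q-p)*1e3/mm,np.degrees(np.linalg.norm(dr))/dg,1)))
        rows+=[(p+(q-p)*i/n, r*R.from_rotvec(dr*i/n)) for i in range(1,n+1)]; p,r=q,r2
    while len(rows)%5: rows.append(rows[-1])
    p0=np.array(s['ee_pos']); r0=R.from_rotvec(s['ee_rot'])
    for i in range(0,len(rows),5):
        X=[];O=[]
        for p,r in rows[i:i+5]:
            X.append((r0.inv().apply(p-p0)/.5).round(3)+0.); O.append(((r0.inv()*r).as_rotvec()/(np.pi/2)).round(3)+0.)
        print('xyz',[x.tolist() for x in X]); print('rot',[o.tolist() for o in O])
        p0=p0+r0.apply(X[-1]*.5); r0=r0*R.from_rotvec(O[-1]*np.pi/2)
def st():
    s=sense(); x=R.from_rotvec(s['ee_rot']).as_matrix()
    print('t %.1f'%s['t'],'pos',s['ee_pos'].round(4),'head %.1f'%np.degrees(np.arctan2(x[1,0],x[0,0])),'zax',x[:,2].round(3),'F',s['ft_force'].round(1),'M',s['torque'].round(2),'open %.3f'%s['opening'],'grip %.1f'%s['grip_force'],'q6 %.2f'%s['q'][5])
    return s
E
python3 - <<'E'
from h import *
st(); plan((.44,-.37,.32,96))
E
```

```text
t 0.2 pos [ 0.1954 -0.5672  0.3031] head 19.0 zax [-0.     0.001 -1.   ] F [0.7 0.3 0.3] M [-0.03  0.    0.02] open 0.998 grip 0.0 q6 -0.06
xyz [[0.049, -0.018, -0.003], [0.098, -0.036, -0.006], [0.148, -0.053, -0.008], [0.197, -0.071, -0.011], [0.246, -0.089, -0.014]]
rot [[0.0, 0.0, -0.071], [0.0, 0.0, -0.143], [0.0, 0.0, -0.214], [0.0, 0.0, -0.285], [0.0, 0.0, -0.356]]
xyz [[0.051, 0.011, -0.003], [0.103, 0.022, -0.005], [0.154, 0.033, -0.008], [0.205, 0.044, -0.011], [0.256, 0.055, -0.014]]
rot [[0.0, 0.0, -0.072], [0.0, 0.0, -0.143], [0.0, 0.0, -0.214], [0.0, -0.001, -0.286], [0.0, -0.001, -0.357]]
xyz [[0.037, 0.037, -0.003], [0.075, 0.073, -0.006], [0.075, 0.073, -0.006], [0.075, 0.073, -0.006], [0.075, 0.073, -0.006]]
rot [[-0.001, 0.0, -0.071], [-0.001, 0.0, -0.142], [-0.001, 0.0, -0.142], [-0.001, 0.0, -0.142], [-0.001, 0.0, -0.142]]
```

{"method": "jog_arm", "body": {
  "xyz": [
    [0.049,-0.018,-0.003],
    [0.098,-0.036,-0.006],
    [0.148,-0.053,-0.008],
    [0.197,-0.071,-0.011],
    [0.246,-0.089,-0.014]
  ],
  "rot": [
    [0,0,-0.071],
    [0,0,-0.143],
    [0,0,-0.214],
    [0,0,-0.285],
    [0,0,-0.356]
  ]
}}

```text
t: 0.62
ee_pos: [0.298, -0.4843, 0.3106]
ee_rot: [-2.831, -1.361, -0.0]
ft_force: [0.3, -0.9, -1.0]
opening: 1.001
grip_force: 0.0
```

{"method": "jog_arm", "body": {
  "xyz": [
    [0.051,0.011,-0.003],
    [0.103,0.022,-0.005],
    [0.154,0.033,-0.008],
    [0.205,0.044,-0.011],
    [0.256,0.055,-0.014]
  ],
  "rot": [
    [0,0,-0.072],
    [0,0,-0.143],
    [0,0,-0.214],
    [0,0,-0.286],
    [0,0,-0.357]
  ]
}}

```text
t: 1.03
ee_pos: [0.3999, -0.4019, 0.3177]
ee_rot: [-2.344, -2.092, 0.0]
ft_force: [-0.6, -0.3, -0.4]
opening: 0.998
grip_force: 0.0
```

{"method": "jog_arm", "body": {
  "xyz": [
    [0.037,0.037,-0.003],
    [0.075,0.073,-0.006],
    [0.075,0.073,-0.006],
    [0.075,0.073,-0.006],
    [0.075,0.073,-0.006]
  ],
  "rot": [
    [0,0,-0.071],
    [0,0,-0.142],
    [0,0,-0.142],
    [0,0,-0.142],
    [0,0,-0.142]
  ]
}}

```text
t: 1.45
ee_pos: [0.4396, -0.3701, 0.3206]
ee_rot: [-2.104, -2.332, 0.001]
ft_force: [-0.1, -0.2, -0.7]
opening: 1.0
grip_force: 0.0
```

```bash
python3 - <<'E'
from h import *
st(); im,K,T=grab('wrist','w1.png'); np.savez('w1.npz',im=im,K=K,T=T)
for p in [(.5828,-.1368),(.5735,-.257),(.456,-.4013),(.434,-.1526),(.5514,-.4054)]: print(np.round(proj(K,T,[*p,.046]),0))
plan((.42,.0,.32,96))
E
```

```text
t 1.4 pos [ 0.4396 -0.3701  0.3206] head 95.9 zax [-0.001 -0.    -1.   ] F [-0.1 -0.2 -0.7] M [-0.03  0.    0.03] open 1.000 grip 0.0 q6 -0.86
[410. -29.]
[376.  89.]
[266. 193.]
[272. -28.]
[335. 203.]
xyz [[0.074, 0.004, 0.0], [0.148, 0.007, 0.0], [0.222, 0.011, 0.0], [0.296, 0.015, 0.001], [0.37, 0.019, 0.001]]
rot [[0.0, 0.0, 0.0], [0.0, 0.0, 0.0], [0.0, 0.0, 0.0], [0.0, 0.0, -0.001], [0.0, 0.0, -0.001]]
xyz [[0.075, 0.003, 0.0], [0.149, 0.007, 0.0], [0.223, 0.011, 0.0], [0.297, 0.015, 0.0], [0.371, 0.019, 0.0]]
rot [[0.0, 0.0, 0.0], [0.0, 0.0, 0.0], [0.0, 0.0, 0.0], [0.0, 0.0, 0.0], [0.0, 0.0, -0.001]]
```

View pics/w1.png

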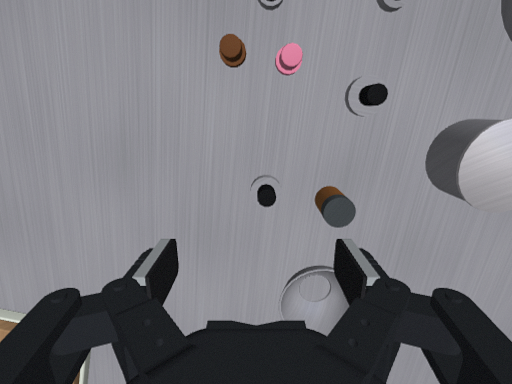

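Wrist view: black-topped tampers are at (266,195) and (374,95), and two more sit at the top edge at (270,0) and (392,0). The jar is at (336,207), and the brown and pink look-alikes are at (232,48) and (290,58).

{"method": "jog_arm", "body": {
  "xyz": [
    [0.074,0.004,0.0],
    [0.148,0.007,0.0],
    [0.222,0.011,0.0],
    [0.296,0.015,0.001],
    [0.37,0.019,0.001]
  ],
  "rot": [
    [0,0,0],
    [0,0,0],
    [0,0,0],
    [0,0,0],
    [0,0,0]
  ]
}}

```text
t: 1.92
ee_pos: [0.429, -0.1845, 0.3202]
ee_rot: [-2.107, -2.33, 0.0]
ft_force: [0.2, -0.3, 0.3]
opening: 1.0
grip_force: 0.0
```

{"method": "jog_arm", "body": {
  "xyz": [
    [0.075,0.003,0],
    [0.149,0.007,0],
    [0.223,0.011,0],
    [0.297,0.015,0],
    [0.371,0.019,0]
  ],
  "rot": [
    [0,0,0],
    [0,0,0],
    [0,0,0],
    [0,0,0],
    [0,0,0]
  ]
}}

```text
t: 2.33
ee_pos: [0.4195, 0.0011, 0.3205]
ee_rot: [2.106, 2.33, 0.001]
ft_force: [1.2, 0.3, 0.1]
opening: 0.998
grip_force: 0.0
```

```bash
python3 - <<'E'
from h import *
st(); im,K,T=grab('wrist','w2.png'); np.savez('w2.npz',im=im,K=K,T=T)
E
```

```text
t 2.3 pos [0.4195 0.0011 0.3205] head 95.8 zax [ 0.001 -0.    -1.   ] F [1.2 0.3 0.1] M [-0.04  0.01 -0.04] open 0.998 grip 0.0 q6 -0.18
```

View pics/w2.png

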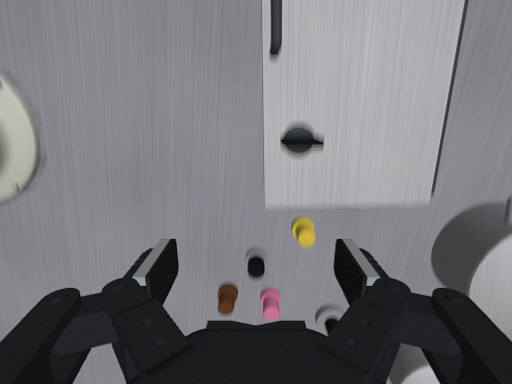

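Lid in the wrist view: the front-right corner is at (265,208) and the back-right at about (432,204). The knob wing runs from (281,142) to (323,143), and the near end of the handle bar is at (276,50).

```bash
cat > case.py <<'E'
from h import *
d=np.load('w2.npz'); im,K,T=d['im'],d['K'],d['T']; g=cv2.GaussianBlur(cv2.cvtColor(im,cv2.COLOR_RGB2GRAY),(3,3),0).astype(float)
gx=np.diff(g,axis=1)
F=[(np.argmax(gx[r,250:275])+250.5,r) for r in range(70,196,4)]
Rr=[(c,np.argmin(np.diff(g[195:220,c]))+195.5) for c in range(275,425,4)]
Fw=np.array([onplane(K,T,u,v,.079)[:2] for u,v in F]); Rw=np.array([onplane(K,T,u,v,.079)[:2] for u,v in Rr])
def fit(P):
    for _ in range(4):
        vx,vy,x,y=cv2.fitLine(P.astype(np.float32),cv2.DIST_HUBER,0,1e-3,1e-3).ravel(); e=np.abs((P-[x,y])@[-vy,vx]); P=P[e<max(.001,2*np.median(e))]
    return np.array([vx,vy]),np.array([x,y]),e.mean()*1e3,len(P)
for n,P in (('front',Fw),('right',Rw)): v,p,e,k=fit(P); print(n,v.round(4),p.round(4),'deg %.2f'%np.degrees(np.arctan2(v[1],v[0])),e,k)
b=(g<50).astype(np.uint8); b[:125]=0; b[165:]=0; b[:,:270]=0; b[:,330:]=0
ys,xs=np.nonzero(b); print('dark',xs.min(),xs.max(),ys.min(),ys.max())
E
python3 case.py; python3 - <<'E'
from h import *
d=np.load('w2.npz'); cv2.imwrite('pics/w2k.png',cv2.resize(d['im'][110:170,255:345],(720,480),interpolation=cv2.INTER_CUBIC)[:,:,::-1])
E
```

```text
front [ 0.1247 -0.9922] [0.4237 0.0473] deg -82.83 0.3168845593212598 32
right [0.9851 0.1718] [ 0.542  -0.0251] deg 9.89 1.763664963954961 23
dark 282 321 135 149
```

View pics/w2k.png

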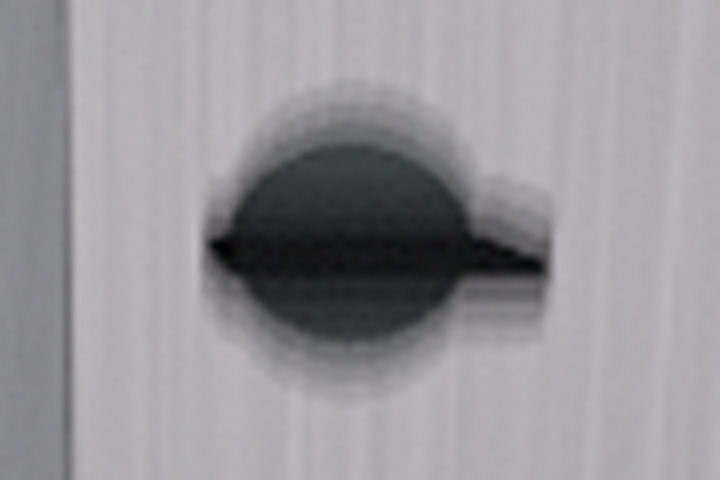

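```bash
python3 - <<'E'
from h import *
st(); im,K,T=grab('wrist'); im,K,T=grab('wrist','w3.png'); np.savez('w2.npz',im=im,K=K,T=T)
cv2.imwrite('pics/w3k.png',cv2.resize(im[110:230,255:445],(760,480),interpolation=cv2.INTER_CUBIC)[:,:,::-1])
E
python3 case.py
```

```text
t 2.4 pos [0.4192 0.0066 0.3208] head 96.1 zax [ 0.001  0.004 -1.   ] F [1.1 5.1 1.1] M [ 0.11 -0.02  0.04] open 1.000 grip 0.0 q6 -0.17
front [ 0.1263 -0.992 ] [0.4228 0.0535] deg -82.75 0.26632469617273236 32
right [0.9923 0.1236] [ 0.5231 -0.0322] deg 7.10 0.3288806625609058 38
dark 281 321 143 156
```

View pics/w3k.png

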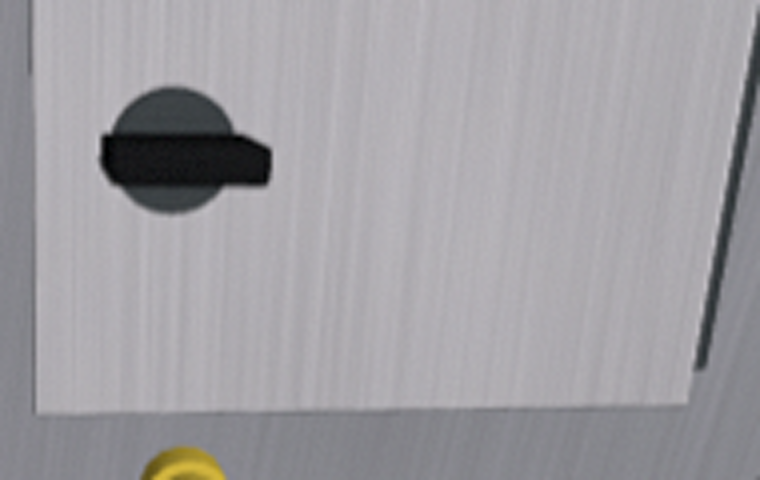

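The wing lies along the case's x, so the case is latched, and the case yaw is about 7.2°.

```bash
cat >> h.py <<'E'
YAW=7.2; C=np.array([.5147,.1401,0])
def cw(x,y,z): c,s=np.cos(np.radians(YAW)),np.sin(np.radians(YAW)); return C+[c*x-s*y,s*x+c*y,z]
E
python3 - <<'E'
from h import *
d=np.load('w2.npz'); K,T=d['K'],d['T']
print('disc',onplane(K,T,298,147.25,.085),cw(-.062,-.09,.085)); 
k=cw(-.062,-.09,0); s=st()
plan((k[0],k[1],.23,187.2),(k[0],k[1],.163,187.2))
E
```

```text
disc [0.46387686 0.04290231 0.085     ] [0.46446888 0.04303902 0.085     ]
t 2.5 pos [0.4198 0.0018 0.3206] head 96.1 zax [ 0.001 -0.    -1.   ] F [-0.1 -0.4 -0.4] M [0.03 0.03 0.02] open 0.999 grip 0.0 q6 -0.18
xyz [[0.005, 0.006, 0.012], [0.01, 0.013, 0.024], [0.015, 0.019, 0.036], [0.019, 0.026, 0.048], [0.024, 0.032, 0.06]]
rot [[0.0, 0.0, -0.067], [0.0, 0.0, -0.135], [0.0, 0.0, -0.202], [0.0, 0.0, -0.27], [0.0, 0.0, -0.337]]
xyz [[0.001, 0.009, 0.013], [0.002, 0.017, 0.025], [0.003, 0.025, 0.037], [0.004, 0.033, 0.049], [0.004, 0.041, 0.061]]
rot [[0.0, 0.0, -0.068], [0.0, 0.0, -0.135], [0.0, 0.0, -0.203], [0.0, 0.0, -0.27], [0.0, 0.0, -0.338]]
xyz [[-0.003, 0.007, 0.012], [-0.006, 0.015, 0.024], [-0.009, 0.022, 0.036], [-0.013, 0.03, 0.048], [-0.016, 0.037, 0.06]]
rot [[0.0, 0.0, -0.067], [0.0, 0.0, -0.135], [0.0, 0.0, -0.202], [0.0, 0.0, -0.27], [0.0, 0.001, -0.337]]
xyz [[0.0, 0.0, 0.067], [0.0, 0.0, 0.134], [0.0, 0.0, 0.134], [0.0, 0.0, 0.134], [0.0, 0.0, 0.134]]
rot [[0.0, 0.0, 0.0], [0.0, 0.0, 0.0], [0.0, 0.0, 0.0], [0.0, 0.0, 0.0], [0.0, 0.0, 0.0]]
```

Excellent agreement. I'll go to the knob.

{"method": "jog_arm", "body": {
  "xyz": [
    [0.005,0.006,0.012],
    [0.01,0.013,0.024],
    [0.015,0.019,0.036],
    [0.019,0.026,0.048],
    [0.024,0.032,0.06]
  ],
  "rot": [
    [0,0,-0.067],
    [0,0,-0.135],
    [0,0,-0.202],
    [0,0,-0.27],
    [0,0,-0.337]
  ]
}}

```text
t: 2.9
ee_pos: [0.4351, 0.0121, 0.29]
ee_rot: [1.417, 2.804, -0.001]
ft_force: [-0.3, 0.2, 0.2]
opening: 0.998
grip_force: 0.0
```

{"method": "jog_arm", "body": {
  "xyz": [
    [0.001,0.009,0.013],
    [0.002,0.017,0.025],
    [0.003,0.025,0.037],
    [0.004,0.033,0.049],
    [0.004,0.041,0.061]
  ],
  "rot": [
    [0,0,-0.068],
    [0,0,-0.135],
    [0,0,-0.203],
    [0,0,-0.27],
    [0,0,-0.338]
  ]
}}

```text
t: 3.32
ee_pos: [0.4505, 0.0258, 0.2594]
ee_rot: [-0.632, -3.077, 0.001]
ft_force: [0.2, -0.1, 0.3]
opening: 1.001
grip_force: 0.0
```

{"method": "jog_arm", "body": {
  "xyz": [
    [-0.003,0.007,0.012],
    [-0.006,0.015,0.024],
    [-0.009,0.022,0.036],
    [-0.013,0.03,0.048],
    [-0.016,0.037,0.06]
  ],
  "rot": [
    [0,0,-0.067],
    [0,0,-0.135],
    [0,0,-0.202],
    [0,0,-0.27],
    [0,0,-0.337]
  ]
}}

```text
t: 3.73
ee_pos: [0.4653, 0.0395, 0.2294]
ee_rot: [0.195, -3.135, 0.001]
ft_force: [0.2, -0.3, -0.3]
opening: 1.002
grip_force: 0.0
```

{"method": "jog_arm", "body": {
  "xyz": [
    [0,0,0.04],
    [0,0,0.08],
    [0,0,0.11],
    [0,0,0.134],
    [0,0,0.134]
  ],
  "rot": [
    [0,0,0],
    [0,0,0],
    [0,0,0],
    [0,0,0],
    [0,0,0]
  ]
}}

```text
t: 4.15
ee_pos: [0.4639, 0.04, 0.1598]
ee_rot: [0.188, -3.131, 0.0]
ft_force: [0.2, -0.1, 0.3]
opening: 1.001
grip_force: 0.0
```

```bash
python3 - <<'E'
from h import *
s=st(); k=cw(-.062,-.09,0); print(k)
E
```

```text
t 4.2 pos [0.4639 0.04   0.1598] head -173.1 zax [-0.005 -0.    -1.   ] F [ 0.2 -0.1  0.3] M [-0.06  0.06  0.01] open 1.001 grip 0.0 q6 -1.68
[0.46446888 0.04303902 0.        ]
```

{"method": "jog_arm", "body": {
  "xyz": [
    [-0.002,0.006,-0.005],
    [-0.002,0.006,-0.005],
    [-0.002,0.006,-0.005],
    [-0.002,0.006,-0.005],
    [-0.002,0.006,-0.005]
  ],
  "rot": [
    [0,0,0],
    [0,0,0],
    [0,0,0],
    [0,0,0],
    [0,0,0]
  ]
}}

```text
t: 4.57
ee_pos: [0.4659, 0.0448, 0.1663]
ee_rot: [-0.193, 3.134, -0.0]
ft_force: [0.4, -0.2, 0.3]
opening: 1.001
grip_force: 0.0
```

{"method": "jog_arm", "body": {
  "xyz": [
    [0,0,0],
    [0,0,0],
    [0,0,0],
    [0,0,0],
    [0,0,0]
  ],
  "rot": [
    [0,0,0],
    [0,0,0],
    [0,0,0],
    [0,0,0],
    [0,0,0]
  ],
  "grip": 0,
  "newtons": 40
}}

```text
t: 4.98
ee_pos: [0.4655, 0.0448, 0.1654]
ee_rot: [0.193, -3.136, -0.0]
ft_force: [-0.0, -1.3, 0.5]
opening: 0.3
grip_force: 0.0
```

{"method": "jog_arm", "body": {
  "xyz": [
    [0,0,0],
    [0,0,0],
    [0,0,0],
    [0,0,0],
    [0,0,0]
  ],
  "rot": [
    [0,0,0],
    [0,0,0],
    [0,0,0],
    [0,0,0],
    [0,0,0]
  ]
}}

```text
t: 5.4
ee_pos: [0.4656, 0.0444, 0.1655]
ee_rot: [-0.192, 3.136, -0.001]
ft_force: [1.2, -3.4, 1.0]
opening: 0.121
grip_force: 42.0
```

```bash
python3 - <<'E'
from h import *
s=st(); p=s['ee_pos']; k=cw(-.062,-.09,0); plan((k[0],k[1],p[2],97.2),dg=6)
E
```

```text
t 5.4 pos [0.4656 0.0444 0.1655] head -173.0 zax [ 0.    -0.001 -1.   ] F [ 1.2 -3.4  1. ] M [-0.45 -0.02 -0.01] open 0.121 grip 42.0 q6 -1.67
xyz [[0.0, 0.0, 0.0], [0.0, 0.0, 0.0], [0.001, 0.0, 0.0], [0.001, -0.001, 0.0], [0.001, -0.001, 0.0]]
rot [[0.0, 0.0, 0.067], [0.0, 0.0, 0.133], [0.0, 0.0, 0.2], [0.0, 0.0, 0.266], [0.0, 0.0, 0.333]]
xyz [[0.0, 0.0, 0.0], [0.0, 0.0, 0.0], [0.0, 0.0, 0.0], [0.0, -0.001, 0.0], [0.0, -0.001, 0.0]]
rot [[0.0, 0.0, 0.066], [0.0, 0.0, 0.133], [0.0, 0.0, 0.199], [0.0, 0.0, 0.266], [0.0, 0.0, 0.332]]
xyz [[0.0, 0.0, 0.0], [0.0, -0.001, 0.0], [0.0, -0.001, 0.0], [0.0, -0.001, 0.0], [0.0, -0.001, 0.0]]
rot [[0.0, 0.0, 0.067], [0.0, 0.0, 0.133], [0.0, 0.0, 0.2], [0.0, 0.0, 0.266], [0.0, 0.0, 0.333]]
```

{"method": "jog_arm", "body": {
  "xyz": [
    [0,0,0],
    [0,0,0],
    [0.001,0,0],
    [0.001,-0.001,0],
    [0.001,-0.001,0]
  ],
  "rot": [
    [0,0,0.067],
    [0,0,0.133],
    [0,0,0.2],
    [0,0,0.266],
    [0,0,0.333]
  ]
}}

```text
t: 5.82
ee_pos: [0.4654, 0.0436, 0.1655]
ee_rot: [0.633, 3.076, -0.001]
ft_force: [2.0, -4.5, 0.2]
opening: 0.12
grip_force: 41.8
```

{"method": "jog_arm", "body": {
  "xyz": [
    [0,0,0],
    [0,0,0],
    [0,0,0],
    [0,-0.001,0],
    [0,-0.001,0]
  ],
  "rot": [
    [0,0,0.067],
    [0,0,0.133],
    [0,0,0.2],
    [0,0,0.266],
    [0,0,0.333]
  ]
}}

```text
t: 6.23
ee_pos: [0.465, 0.043, 0.1655]
ee_rot: [1.407, 2.808, -0.002]
ft_force: [0.4, -4.8, 0.9]
opening: 0.115
grip_force: 42.0
```

{"method": "jog_arm", "body": {
  "xyz": [
    [0,0,0],
    [0,0,0],
    [0,-0.001,0],
    [0,-0.001,0],
    [0,-0.001,0]
  ],
  "rot": [
    [0,0,0.067],
    [0,0,0.133],
    [0,0,0.2],
    [0,0,0.266],
    [0,0,0.333]
  ]
}}

```text
t: 6.65
ee_pos: [0.4643, 0.0427, 0.1655]
ee_rot: [2.085, 2.349, -0.003]
ft_force: [-2.5, -3.7, 1.9]
opening: 0.115
grip_force: 42.2
```

{"method": "jog_arm", "body": {
  "xyz": [
    [0,0,0],
    [0,0,0],
    [0,0,0],
    [0,0,0],
    [0,0,0]
  ],
  "rot": [
    [0,0,0],
    [0,0,0],
    [0,0,0],
    [0,0,0],
    [0,0,0]
  ]
}}

```text
t: 7.07
ee_pos: [0.4643, 0.0427, 0.1655]
ee_rot: [2.079, 2.354, -0.003]
ft_force: [-1.2, -5.6, 2.0]
opening: 0.118
grip_force: 42.1
```

```bash
python3 - <<'E'
from h import *
s=st()
E
```

```text
t 7.1 pos [0.4643 0.0427 0.1655] head 97.1 zax [-0.001 -0.002 -1.   ] F [-1.2 -5.6  2. ] M [-0.85  0.2  -0.01] open 0.118 grip 42.1 q6 -0.10
```

{"method": "jog_arm", "body": {
  "xyz": [
    [0,0,0],
    [0,0,0],
    [0,0,0],
    [0,0,0],
    [0,0,0]
  ],
  "rot": [
    [0,0,0],
    [0,0,0],
    [0,0,0],
    [0,0,0],
    [0,0,0]
  ],
  "grip": 0.6
}}

```text
t: 7.48
ee_pos: [0.4645, 0.0436, 0.1653]
ee_rot: [-2.079, -2.355, -0.0]
ft_force: [-0.5, 0.2, -0.2]
opening: 0.598
grip_force: 0.0
```

```bash
python3 - <<'E'
from h import *
s=st(); p=s['ee_pos']; h=cw(-.09,.05,0); print(h); plan((p[0],p[1],.22,97.2),(h[0],h[1],.22,97.2),(h[0],h[1],.171,97.2),mm=30)
E
```

```text
t 7.5 pos [0.4645 0.0436 0.1653] head 97.1 zax [-0.  0. -1.] F [-0.5  0.2 -0.2] M [-0.04  0.03  0.02] open 0.598 grip 0.0 q6 -0.10
[0.41914302 0.17842574 0.        ]
xyz [[0.0, 0.0, -0.055], [0.0, 0.0, -0.109], [0.056, -0.011, -0.109], [0.112, -0.023, -0.109], [0.167, -0.034, -0.109]]
rot [[0.0, 0.0, 0.0], [0.0, 0.0, -0.001], [0.0, 0.0, -0.001], [0.0, 0.0, -0.001], [0.0, 0.0, -0.001]]
xyz [[0.056, -0.011, 0.0], [0.112, -0.022, 0.0], [0.112, -0.022, 0.049], [0.112, -0.022, 0.098], [0.112, -0.022, 0.098]]
rot [[0.0, 0.0, 0.0], [0.0, 0.0, 0.0], [0.0, 0.0, 0.0], [0.0, 0.0, 0.0], [0.0, 0.0, 0.0]]
```

{"method": "jog_arm", "body": {
  "xyz": [
    [0,0,-0.055],
    [0,0,-0.109],
    [0.056,-0.011,-0.109],
    [0.112,-0.023,-0.109],
    [0.167,-0.034,-0.109]
  ],
  "rot": [
    [0,0,0],
    [0,0,0],
    [0,0,0],
    [0,0,0],
    [0,0,0]
  ]
}}

```text
t: 7.9
ee_pos: [0.4371, 0.1249, 0.2206]
ee_rot: [2.08, 2.353, 0.002]
ft_force: [0.6, -0.5, 0.2]
opening: 0.598
grip_force: 0.0
```

{"method": "jog_arm", "body": {
  "xyz": [
    [0.056,-0.011,0],
    [0.112,-0.022,0],
    [0.112,-0.022,0.049],
    [0.112,-0.022,0.098],
    [0.112,-0.022,0.098]
  ],
  "rot": [
    [0,0,0],
    [0,0,0],
    [0,0,0],
    [0,0,0],
    [0,0,0]
  ]
}}

```text
t: 8.32
ee_pos: [0.4172, 0.1785, 0.1659]
ee_rot: [-2.074, -2.354, 0.011]
ft_force: [-0.3, 0.5, -1.6]
opening: 0.599
grip_force: 0.0
```

{"method": "jog_arm", "body": {
  "xyz": [
    [0,0,0],
    [0,0,0],
    [0,0,0],
    [0,0,0],
    [0,0,0]
  ],
  "rot": [
    [0,0,0],
    [0,0,0],
    [0,0,0],
    [0,0,0],
    [0,0,0]
  ]
}}

```text
t: 8.73
ee_pos: [0.4199, 0.1783, 0.1722]
ee_rot: [2.079, 2.354, 0.003]
ft_force: [-0.2, 0.4, -0.2]
opening: 0.601
grip_force: 0.0
```

```bash
python3 - <<'E'
from h import *
s=st(); h=cw(-.09,.05,.171); plan((*h,97.2))
im,K,T=grab('side','s1.png'); u,v=proj(K,T,[.43,.15,.11]); u,v=int(u),int(v); print(u,v)
a=im[max(v-75,0):v+75,u-100:u+100]; cv2.imwrite('pics/s1c.png',cv2.resize(a,(800,600),interpolation=cv2.INTER_CUBIC)[:,:,::-1])
E
```

```text
t 8.7 pos [0.4199 0.1783 0.1722] head 97.1 zax [ 0.002  0.001 -1.   ] F [-0.2  0.4 -0.2] M [0.02 0.03 0.01] open 0.601 grip 0.0 q6 0.20
xyz [[0.0, -0.002, 0.002], [0.0, -0.002, 0.002], [0.0, -0.002, 0.002], [0.0, -0.002, 0.002], [0.0, -0.002, 0.002]]
rot [[0.001, 0.0, -0.001], [0.001, 0.0, -0.001], [0.001, 0.0, -0.001], [0.001, 0.0, -0.001], [0.001, 0.0, -0.001]]
255 225
```

View pics/s1c.png

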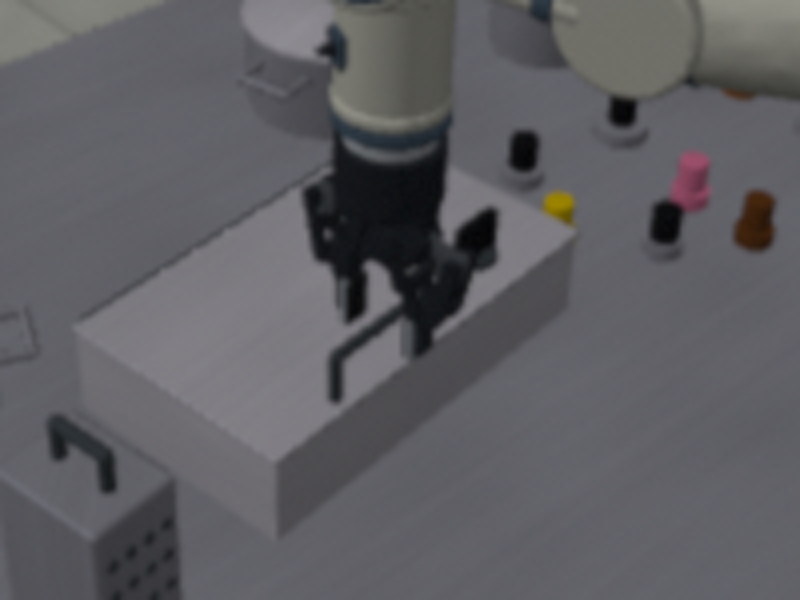

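The fingers straddle the bar, which runs from (335,365) to (415,310). The knob wing at (478,235) now lies along the case's y, so it's released. Next I'll pinch and follow the arc.

{"method": "jog_arm", "body": {
  "xyz": [
    [0,-0.002,0.002],
    [0,-0.002,0.002],
    [0,-0.002,0.002],
    [0,-0.002,0.002],
    [0,-0.002,0.002]
  ],
  "rot": [
    [0,0,0],
    [0,0,0],
    [0,0,0],
    [0,0,0],
    [0,0,0]
  ],
  "grip": 0,
  "newtons": 40
}}

```text
t: 9.2
ee_pos: [0.419, 0.1783, 0.17]
ee_rot: [2.078, 2.354, 0.002]
ft_force: [5.0, 0.7, -1.8]
opening: 0.102
grip_force: 38.9
```

{"method": "jog_arm", "body": {
  "xyz": [
    [0,0,0],
    [0,0,0],
    [0,0,0],
    [0,0,0],
    [0,0,0]
  ],
  "rot": [
    [0,0,0],
    [0,0,0],
    [0,0,0],
    [0,0,0],
    [0,0,0]
  ]
}}

```text
t: 9.62
ee_pos: [0.419, 0.1783, 0.17]
ee_rot: [2.078, 2.354, 0.002]
ft_force: [6.1, 1.4, -2.1]
opening: 0.099
grip_force: 38.9
```

```bash
cat >> h.py <<'E'
def hand(th): c,s=np.cos(th),np.sin(th); return cw(.1-.19*c+.042*s,.05,.075+.19*s+.042*c)
E
python3 - <<'E'
from h import *
s=st(); o=s['ee_pos']-hand(0); print(o)
plan(*[(*(hand(t)+o),97.2) for t in np.linspace(0,1.75,21)[1:]],mm=40)
E
```

```text
t 9.6 pos [0.419  0.1783 0.17  ] head 97.1 zax [ 0.002  0.    -1.   ] F [ 6.1  1.4 -2.1] M [ 0.13 -0.87 -0.01] open 0.099 grip 38.9 q6 0.20
[-0.00012732 -0.00014275  0.05301952]
xyz [[0.0, 0.009, -0.033], [0.0, 0.021, -0.065], [0.0, 0.035, -0.096], [0.0, 0.052, -0.125], [0.0, 0.072, -0.153]]
rot [[0.001, 0.0, -0.001], [0.001, 0.0, -0.001], [0.001, 0.0, -0.001], [0.001, 0.0, -0.001], [0.001, 0.0, -0.001]]
xyz [[0.0, 0.022, -0.026], [0.0, 0.046, -0.05], [0.0, 0.072, -0.072], [0.0, 0.1, -0.091], [0.0, 0.129, -0.108]]
rot [[0.0, 0.0, 0.0], [0.0, 0.0, 0.0], [0.0, 0.0, 0.0], [0.0, 0.0, 0.0], [0.0, 0.0, 0.0]]
xyz [[0.0, 0.031, -0.015], [0.0, 0.063, -0.026], [0.0, 0.096, -0.035], [0.0, 0.13, -0.041], [0.0, 0.163, -0.044]]
rot [[0.0, 0.0, 0.0], [0.0, 0.0, 0.0], [0.0, 0.0, 0.0], [0.0, 0.0, 0.0], [0.0, 0.0, 0.0]]
xyz [[0.0, 0.035, 0.0], [0.0, 0.068, 0.004], [0.0, 0.102, 0.01], [0.0, 0.135, 0.019], [0.0, 0.167, 0.03]]
rot [[0.0, 0.0, 0.0], [0.0, 0.0, 0.0], [0.0, 0.0, 0.0], [0.0, 0.0, 0.0], [0.0, 0.0, 0.0]]
```

{"method": "jog_arm", "body": {
  "xyz": [
    [0.0,0.009,-0.033],
    [0.0,0.021,-0.065],
    [0.0,0.035,-0.096],
    [0.0,0.052,-0.125],
    [0.0,0.072,-0.153]
  ],
  "rot": [
    [0,0,0],
    [0,0,0],
    [0,0,0],
    [0,0,0],
    [0,0,0]
  ]
}}

```text
t: 10.03
ee_pos: [0.4522, 0.1825, 0.2444]
ee_rot: [-2.075, -2.352, 0.012]
ft_force: [-8.2, -0.7, -4.0]
opening: 0.101
grip_force: 39.2
```

{"method": "jog_arm", "body": {
  "xyz": [
    [0,0.022,-0.026],
    [0,0.046,-0.05],
    [0,0.072,-0.072],
    [0,0.1,-0.091],
    [0,0.129,-0.108]
  ],
  "rot": [
    [0,0,0],
    [0,0,0],
    [0,0,0],
    [0,0,0],
    [0,0,0]
  ]
}}

```text
t: 10.45
ee_pos: [0.5157, 0.1903, 0.3025]
ee_rot: [-2.075, -2.353, 0.009]
ft_force: [-16.8, -4.1, 12.1]
opening: 0.1
grip_force: 39.5
```

{"method": "jog_arm", "body": {
  "xyz": [
    [0,0.031,-0.015],
    [0,0.063,-0.026],
    [0,0.096,-0.035],
    [0,0.13,-0.041],
    [0,0.163,-0.044]
  ],
  "rot": [
    [0,0,0],
    [0,0,0],
    [0,0,0],
    [0,0,0],
    [0,0,0]
  ]
}}

```text
t: 10.87
ee_pos: [0.5984, 0.2006, 0.3249]
ee_rot: [-2.079, -2.355, 0.002]
ft_force: [-6.4, -2.7, 6.8]
opening: 0.094
grip_force: 42.3
```

{"method": "jog_arm", "body": {
  "xyz": [
    [0,0.035,0],
    [0,0.068,0.004],
    [0,0.102,0.01],
    [0,0.135,0.019],
    [0,0.167,0.03]
  ],
  "rot": [
    [0,0,0],
    [0,0,0],
    [0,0,0],
    [0,0,0],
    [0,0,0]
  ]
}}

```text
t: 11.28
ee_pos: [0.6818, 0.2109, 0.3087]
ee_rot: [-2.079, -2.355, 0.002]
ft_force: [-2.9, -0.5, 5.2]
opening: 0.099
grip_force: 43.5
```

```bash
python3 - <<'E'
from h import *
s=st(); im,K,T=grab('side','s2.png'); print(hand(1.75)+[0,0,.053])
E
```

```text
t 11.3 pos [0.6818 0.2109 0.3087] head 97.1 zax [-0.001 -0.001 -1.   ] F [-2.9 -0.5  5.2] M [-0.33  0.83 -0.07] open 0.099 grip 43.5 q6 0.13
[0.68224604 0.21166339 0.307471  ]
```

View pics/s2.png

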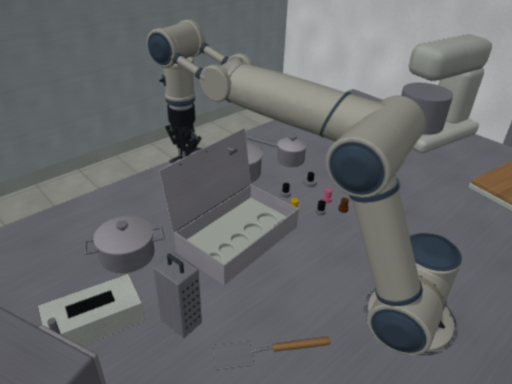

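Lid stands open past vertical, with the white plate of wells visible. I'll release the bar and go to the tampers.

{"method": "jog_arm", "body": {
  "xyz": [
    [0,0,0],
    [0,0,0],
    [0,0,0],
    [0,0,0],
    [0,0,0]
  ],
  "rot": [
    [0,0,0],
    [0,0,0],
    [0,0,0],
    [0,0,0],
    [0,0,0]
  ],
  "grip": 0.35
}}

```text
t: 11.75
ee_pos: [0.6814, 0.2113, 0.3074]
ee_rot: [-2.079, -2.355, 0.001]
ft_force: [-0.1, -0.2, 0.5]
opening: 0.346
grip_force: 0.0
```

{"method": "jog_arm", "body": {
  "xyz": [
    [0,0,-0.03],
    [0,0,-0.06],
    [0,0,-0.1],
    [0,0,-0.13],
    [0,0,-0.13]
  ],
  "rot": [
    [0,0,0],
    [0,0,0],
    [0,0,0],
    [0,0,0],
    [0,0,0]
  ]
}}

```text
t: 12.17
ee_pos: [0.6815, 0.2112, 0.3772]
ee_rot: [2.076, 2.353, 0.009]
ft_force: [0.2, 0.0, 0.9]
opening: 0.348
grip_force: 0.0
```

```bash
python3 - <<'E'
from h import *
s=st(); p=s['ee_pos']; plan((.60,-.05,p[2],97.2),(.50,-.38,.34,97.2))
E
```

```text
t 12.2 pos [0.6815 0.2112 0.3772] head 97.1 zax [ 0.006  0.002 -1.   ] F [0.2 0.  0.9] M [ 0.01 -0.02 -0.04] open 0.348 grip 0.0 q6 0.13
xyz [[-0.062, -0.028, 0.0], [-0.125, -0.057, 0.0], [-0.187, -0.085, -0.001], [-0.249, -0.113, -0.001], [-0.311, -0.142, -0.001]]
rot [[0.001, 0.0, 0.0], [0.001, 0.0, 0.0], [0.002, 0.0, 0.0], [0.002, 0.0, 0.0], [0.003, 0.0, 0.0]]
xyz [[-0.063, -0.028, 0.0], [-0.125, -0.056, 0.0], [-0.187, -0.085, -0.001], [-0.25, -0.113, 0.007], [-0.313, -0.141, 0.014]]
rot [[0.0, 0.0, -0.001], [0.001, 0.0, -0.001], [0.001, -0.001, -0.001], [0.001, -0.001, -0.001], [0.001, -0.001, -0.001]]
xyz [[-0.063, -0.028, 0.008], [-0.126, -0.056, 0.015], [-0.189, -0.084, 0.023], [-0.252, -0.112, 0.03], [-0.315, -0.14, 0.038]]
rot [[0.0, 0.0, 0.0], [0.0, 0.0, 0.0], [0.0, 0.0, 0.0], [0.0, 0.0, 0.0], [0.0, 0.0, 0.0]]
xyz [[-0.063, -0.029, 0.007], [-0.126, -0.057, 0.015], [-0.189, -0.085, 0.022], [-0.189, -0.085, 0.022], [-0.189, -0.085, 0.022]]
rot [[0.0, 0.0, 0.0], [0.0, 0.0, 0.0], [0.0, 0.0, 0.0], [0.0, 0.0, 0.0], [0.0, 0.0, 0.0]]
```

{"method": "jog_arm", "body": {
  "xyz": [
    [-0.062,-0.028,0],
    [-0.125,-0.057,0],
    [-0.187,-0.085,0],
    [-0.249,-0.113,0],
    [-0.311,-0.142,0]
  ],
  "rot": [
    [0,0,0],
    [0,0,0],
    [0,0,0],
    [0,0,0],
    [0,0,0]
  ]
}}

```text
t: 12.58
ee_pos: [0.6297, 0.0469, 0.371]
ee_rot: [-2.078, -2.355, 0.001]
ft_force: [1.0, -0.6, 0.2]
opening: 0.347
grip_force: 0.0
```

{"method": "jog_arm", "body": {
  "xyz": [
    [-0.063,-0.028,0],
    [-0.125,-0.056,0],
    [-0.187,-0.085,0],
    [-0.25,-0.113,0.007],
    [-0.313,-0.141,0.014]
  ],
  "rot": [
    [0,0,0],
    [0,0,0],
    [0,0,0],
    [0,0,0],
    [0,0,0]
  ]
}}

```text
t: 13.0
ee_pos: [0.5791, -0.1172, 0.3645]
ee_rot: [-2.078, -2.355, 0.0]
ft_force: [-0.1, 0.5, 0.7]
opening: 0.35
grip_force: 0.0
```

{"method": "jog_arm", "body": {
  "xyz": [
    [-0.063,-0.028,0.008],
    [-0.126,-0.056,0.015],
    [-0.189,-0.084,0.023],
    [-0.252,-0.112,0.03],
    [-0.315,-0.14,0.038]
  ],
  "rot": [
    [0,0,0],
    [0,0,0],
    [0,0,0],
    [0,0,0],
    [0,0,0]
  ]
}}

```text
t: 13.42
ee_pos: [0.5292, -0.2822, 0.3451]
ee_rot: [-2.078, -2.355, 0.0]
ft_force: [0.8, -0.2, -0.1]
opening: 0.352
grip_force: 0.0
```

{"method": "jog_arm", "body": {
  "xyz": [
    [-0.063,-0.029,0.007],
    [-0.126,-0.057,0.015],
    [-0.16,-0.072,0.02],
    [-0.189,-0.085,0.022],
    [-0.189,-0.085,0.022]
  ],
  "rot": [
    [0,0,0],
    [0,0,0],
    [0,0,0],
    [0,0,0],
    [0,0,0]
  ]
}}

```text
t: 13.83
ee_pos: [0.4984, -0.3823, 0.3334]
ee_rot: [-2.081, -2.35, 0.001]
ft_force: [-0.4, 0.3, -0.7]
opening: 0.352
grip_force: 0.0
```

{"method": "jog_arm", "body": {
  "xyz": [
    [0,0,0],
    [0,0,0],
    [0,0,0],
    [0,0,0],
    [0,0,0]
  ],
  "rot": [
    [0,0,0],
    [0,0,0],
    [0,0,0],
    [0,0,0],
    [0,0,0]
  ],
  "grip": 0.6
}}

```text
t: 14.25
ee_pos: [0.5003, -0.3791, 0.3358]
ee_rot: [2.077, 2.356, 0.0]
ft_force: [0.8, 0.3, -0.3]
opening: 0.598
grip_force: 0.0
```

```bash
python3 - <<'E'
from h import *
s=st(); im,K,T=grab('wrist','w4.png'); np.savez('w4.npz',im=im,K=K,T=T)
cv2.imwrite('pics/w4b.png',cv2.resize(im[0:270,160:480],(800,600*27//24*8//9),interpolation=cv2.INTER_CUBIC)[:,:,::-1])
E
```

```text
t 14.2 pos [ 0.5003 -0.3791  0.3358] head 97.2 zax [ 0.001 -0.    -1.   ] F [ 0.8  0.3 -0.3] M [ 0.05 -0.01 -0.05] open 0.598 grip 0.0 q6 -0.83
```

View pics/w4.png

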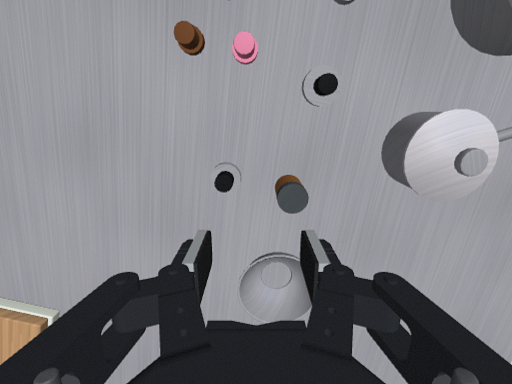

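Wrist view: tampers are at (224,180) and (321,86), the jar at (291,195), brown at (188,38) and pink at (245,47). I'll step towards +y to see the other two.

{"method": "jog_arm", "body": {
  "xyz": [
    [0.07,0,0],
    [0.14,0,0],
    [0.21,0,0],
    [0.28,0,0],
    [0.28,0,0]
  ],
  "rot": [
    [0,0,0],
    [0,0,0],
    [0,0,0],
    [0,0,0],
    [0,0,0]
  ]
}}

```text
t: 14.72
ee_pos: [0.4822, -0.2359, 0.3367]
ee_rot: [2.073, 2.36, 0.004]
ft_force: [-0.9, 0.6, 0.3]
opening: 0.6
grip_force: 0.0
```

{"method": "jog_arm", "body": {
  "xyz": [
    [0,0,0],
    [0,0,0],
    [0,0,0],
    [0,0,0],
    [0,0,0]
  ],
  "rot": [
    [0,0,0],
    [0,0,0],
    [0,0,0],
    [0,0,0],
    [0,0,0]
  ]
}}

```text
t: 15.13
ee_pos: [0.4824, -0.2419, 0.335]
ee_rot: [-2.08, -2.353, 0.0]
ft_force: [0.4, -0.1, 0.2]
opening: 0.6
grip_force: 0.0
```

```bash
cat >> h.py <<'E'
def tamp(im,K,T,guess,rad=.035):
    """refine tamper axis xy from black knob blob; top face centre approx via bottom->top: use knob side+top centroid at mid height"""
    u,v=proj(K,T,[guess[0],guess[1],.035]); w=26; u,v=int(u),int(v)
    m=im[max(v-w,0):v+w,max(u-w,0):u+w].max(2)<48
    n,l,s,c=cv2.connectedComponentsWithStats(m.astype(np.uint8)); 
    if n<2: return None
    k=1+np.argmax(s[1:,4]); 
    uu,vv=c[k]+[max(u-w,0),max(v-w,0)]
    return onplane(K,T,uu,vv,.035),s[k,4],(uu,vv)
def model(K,T,p,r,z,n=40): 
    a=np.linspace(0,2*np.pi,n); return np.array([proj(K,T,[p[0]+r*np.cos(t),p[1]+r*np.sin(t),z]) for t in a])
E
python3 - <<'E'
from h import *
s=st(); im,K,T=grab('wrist','w5.png'); np.savez('w5.npz',im=im,K=K,T=T)
tiles=[]
for f,g in (('w4',(.456,-.4013)),('w4',(.5735,-.257)),('w5',(.434,-.1526)),('w5',(.5828,-.1368))):
    d=np.load(f+'.npz'); im,K,T=d['im'],d['K'],d['T']
    r=tamp(im,K,T,g); print(f,r[0].round(4),r[1],np.round(r[2],1))
    u,v=np.array(proj(K,T,[*r[0][:2],.016])); A=np.float32([[6,0,150-6*u],[0,6,150-6*v]])
    t=cv2.warpAffine(im,A,(300,300),flags=cv2.INTER_CUBIC); q=t.copy()
    e=(model(K,T,r[0],.013,.046)*6+[150-6*u,150-6*v]).astype(int); cv2.polylines(q,[e],1,(0,255,0),1)
    for D,c in ((34,(255,0,0)),(40,(255,255,0)),(46,(0,255,0)),(52,(0,255,255)),(58,(255,0,255))):
        e=(model(K,T,r[0],D/2000,.016)*6+[150-6*u,150-6*v]).astype(int); cv2.polylines(q,[e],1,c,1)
    tiles.append(np.vstack([t,q])[:, 50:250])
cv2.imwrite('pics/mos.png',np.hstack(tiles)[:,:,::-1])
E
```

```text
t 15.1 pos [ 0.4824 -0.2419  0.335 ] head 97.1 zax [-0.001  0.    -1.   ] F [ 0.4 -0.1  0.2] M [0.05 0.01 0.08] open 0.600 grip 0.0 q6 -0.65
w4 [ 0.4581 -0.4074  0.035 ] 289 [224.1 181.1]
w4 [ 0.5762 -0.2623  0.035 ] 394 [325.3  84.2]
w5 [ 0.4352 -0.1568  0.035 ] 316 [228.2  97.6]
w5 [ 0.5849 -0.1406  0.035 ] 389 [343.2  99.3]
```

View pics/mos.png

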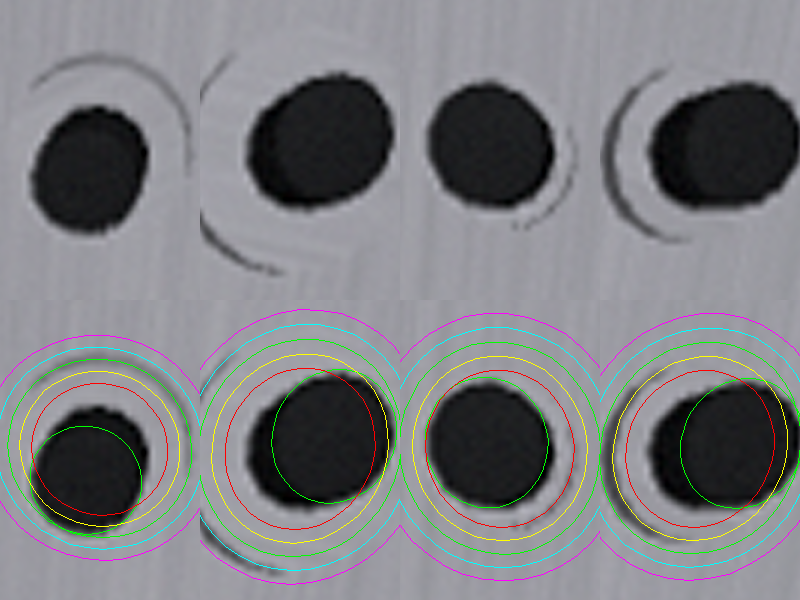

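```bash
cat >> h.py <<'E'
def toplane(K,T,m,z,off=(0,0)):
    ys,xs=np.nonzero(m); return np.array([onplane(K,T,x+off[0],y+off[1],z)[:2] for x,y in zip(xs,ys)])
def axis(im,K,T,g,thr=70):
    r=tamp(im,K,T,g); 
    if r is None: return None
    big=6; u,v=r[2]; A=np.float32([[big,0,120-big*u],[0,big,120-big*v]]); t=cv2.warpAffine(im,A,(240,240),flags=cv2.INTER_CUBIC)
    n,l,s,c=cv2.connectedComponentsWithStats((t.max(2)<thr).astype(np.uint8)); k=l[120,120]
    cs=cv2.findContours((l==k).astype(np.uint8),0,1)[0][0][:,0,:]
    P=np.array([onplane(K,T,(x-120)/big+u,(y-120)/big+v,.046)[:2] for x,y in cs])
    d=P.mean(0)-T[:2,3]; d/=np.linalg.norm(d); n_=np.array([-d[1],d[0]]); a=P@n_; f=P@d
    return d*(f.max()-.013)+n_*(a.max()+a.min())/2, (a.max()-a.min())*1e3
E
python3 - <<'E'
from h import *
for f,g in (('w4',(.456,-.4013)),('w4',(.5735,-.257)),('w5',(.434,-.1526)),('w5',(.5828,-.1368))):
    d=np.load(f+'.npz'); im,K,T=d['im'],d['K'],d['T']; p,w=axis(im,K,T,g); print(f,p.round(4),'knobw %.1f'%w)
    gray=cv2.cvtColor(im,cv2.COLOR_RGB2GRAY).astype(np.float32)
    dirn=np.arctan2(*(T[:2,3]-p)[::-1])
    for z in (0,.016):
        prof=[]
        for a in dirn+np.radians(np.arange(-50,51,5)):
            rr=np.arange(.014,.036,.0005); pts=np.array([proj(K,T,[p[0]+r*np.cos(a),p[1]+r*np.sin(a),z]) for r in rr],np.float32)
            prof.append(cv2.remap(gray,pts[:,:1],pts[:,1:],1).ravel())
        m=np.median(prof,0); print(z,' '.join('%.0f:%.0f'%(r*1e3,x) for r,x in zip(rr[::2],m[::2])))
E
```

```text
w4 [ 0.4582 -0.4068] knobw 24.5
0 14:158 15:157 16:156 17:153 18:140 19:129 20:127 21:139 22:150 23:154 24:156 25:154 26:155 27:154 28:155 29:155 30:155 31:155 32:156 33:156 34:156 35:155
0.016 14:159 15:158 16:158 17:157 18:157 19:156 20:153 21:142 22:127 23:127 24:140 25:152 26:155 27:156 28:155 29:155 30:154 31:155 32:155 33:156 34:156 35:156
w4 [ 0.5753 -0.2629] knobw 24.8
0 14:160 15:160 16:160 17:161 18:161 19:161 20:160 21:154 22:120 23:91 24:106 25:142 26:158 27:159 28:158 29:158 30:158 31:158 32:158 33:158 34:157 35:157
0.016 14:160 15:159 16:159 17:159 18:160 19:161 20:160 21:160 22:161 23:160 24:144 25:104 26:91 27:129 28:157 29:158 30:158 31:158 32:158 33:158 34:158 35:157
w5 [ 0.436  -0.1575] knobw 24.4
0 14:154 15:138 16:138 17:151 18:155 19:154 20:154 21:153 22:154 23:155 24:156 25:156 26:156 27:157 28:157 29:158 30:159 31:159 32:158 33:158 34:158 35:159
0.016 14:161 15:151 16:137 17:141 18:154 19:155 20:154 21:154 22:153 23:154 24:155 25:156 26:157 27:157 28:157 29:157 30:158 31:159 32:159 33:158 34:159 35:159
w5 [ 0.5842 -0.1409] knobw 24.4
0 14:151 15:123 16:82 17:80 18:107 19:142 20:159 21:160 22:159 23:159 24:158 25:159 26:159 27:160 28:160 29:160 30:160 31:161 32:160 33:160 34:159 35:159
0.016 14:158 15:157 16:157 17:156 18:145 19:105 20:79 21:94 22:133 23:158 24:160 25:159 26:159 27:158 28:158 29:158 30:159 31:160 32:160 33:161 34:160 35:160
```

The dark rims fit radii of 22.5, 25.8, 16.5 and 20 mm on the foot-top plane. All four diameters are distinct:
- A (0.458,-0.407): 46 mm
- B (0.575,-0.263): 52 mm
- C (0.436,-0.157): 34 mm
- D (0.584,-0.141): 40 mm

There is no 58 mm tamper. The crop confirms all four have black knobs on steel feet. I'll start with C.

```bash
python3 - <<'E'
from h import *
plan((.436,-.1575,.14,97.2),mm=36)
E
```

```text
xyz [[0.026, -0.01, 0.056], [0.051, -0.02, 0.111], [0.077, -0.031, 0.167], [0.102, -0.041, 0.223], [0.128, -0.051, 0.279]]
rot [[0.0, 0.0, 0.0], [0.0, 0.0, 0.0], [0.0, 0.0, -0.001], [0.0, 0.0, -0.001], [0.0, 0.0, -0.001]]
xyz [[0.025, -0.01, 0.055], [0.051, -0.02, 0.111], [0.051, -0.02, 0.111], [0.051, -0.02, 0.111], [0.051, -0.02, 0.111]]
rot [[0.0, 0.0, 0.0], [0.0, 0.0, 0.0], [0.0, 0.0, 0.0], [0.0, 0.0, 0.0], [0.0, 0.0, 0.0]]
```

{"method": "jog_arm", "body": {
  "xyz": [
    [0.026,-0.01,0.056],
    [0.051,-0.02,0.111],
    [0.077,-0.031,0.167],
    [0.102,-0.041,0.223],
    [0.128,-0.051,0.279]
  ],
  "rot": [
    [0,0,0],
    [0,0,0],
    [0,0,0],
    [0,0,0],
    [0,0,0]
  ]
}}

```text
t: 15.6
ee_pos: [0.4487, -0.1806, 0.1944]
ee_rot: [-2.08, -2.354, 0.0]
ft_force: [1.1, -0.5, 0.8]
opening: 0.604
grip_force: 0.0
```

{"method": "jog_arm", "body": {
  "xyz": [
    [0.025,-0.01,0.055],
    [0.051,-0.02,0.111],
    [0.051,-0.02,0.111],
    [0.051,-0.02,0.111],
    [0.051,-0.02,0.111]
  ],
  "rot": [
    [0,0,0],
    [0,0,0],
    [0,0,0],
    [0,0,0],
    [0,0,0]
  ]
}}

```text
t: 16.02
ee_pos: [0.4371, -0.1577, 0.1426]
ee_rot: [2.077, 2.353, 0.001]
ft_force: [0.3, -0.2, 0.6]
opening: 0.598
grip_force: 0.0
```

{"method": "jog_arm", "body": {
  "xyz": [
    [0,0,0],
    [0,0,0],
    [0,0,0],
    [0,0,0],
    [0,0,0]
  ],
  "rot": [
    [0,0,0],
    [0,0,0],
    [0,0,0],
    [0,0,0],
    [0,0,0]
  ]
}}

```text
t: 16.43
ee_pos: [0.4364, -0.1569, 0.1409]
ee_rot: [2.079, 2.354, 0.0]
ft_force: [1.0, -0.2, 0.0]
opening: 0.6
grip_force: 0.0
```

```bash
python3 - <<'E'
from h import *
st(); im,K,T=grab('wrist','w6.png'); 
r=tamp(im,K,T,(.436,-.1575)); print(r and (r[0].round(4),r[1],r[2])); print(axis(im,K,T,(.436,-.1575)))
plan((.436,-.1575,.095,97.2),mm=18)
E
```

```text
t 16.4 pos [ 0.4364 -0.1569  0.1409] head 97.1 zax [ 0.001 -0.    -1.   ] F [ 1.  -0.2  0. ] M [ 0.01 -0.02  0.03] open 0.600 grip 0.0 q6 -0.54
(array([ 0.4352, -0.1567,  0.035 ]), np.int32(1334), (np.float64(254.3448275862069), np.float64(218.24287856071965)))
(array([ 0.43498478, -0.15383189]), np.float64(24.966709850852197))
xyz [[0.0, 0.0, 0.03], [-0.001, 0.0, 0.061], [-0.001, -0.001, 0.091], [-0.001, -0.001, 0.091], [-0.001, -0.001, 0.091]]
rot [[0.0, 0.0, 0.0], [0.0, 0.0, -0.001], [0.0, 0.0, -0.001], [0.0, 0.0, -0.001], [0.0, 0.0, -0.001]]
```

{"method": "jog_arm", "body": {
  "xyz": [
    [0.001,0,0.03],
    [0.001,0.001,0.061],
    [0.001,0.001,0.091],
    [0.001,0.001,0.091],
    [0.001,0.001,0.091]
  ],
  "rot": [
    [0,0,0],
    [0,0,0],
    [0,0,0],
    [0,0,0],
    [0,0,0]
  ]
}}

```text
t: 16.9
ee_pos: [0.436, -0.1559, 0.0943]
ee_rot: [-2.078, -2.354, 0.001]
ft_force: [0.3, 0.5, 0.0]
opening: 0.598
grip_force: 0.0
```

{"method": "jog_arm", "body": {
  "xyz": [
    [0,0,0],
    [0,0,0],
    [0,0,0],
    [0,0,0],
    [0,0,0]
  ],
  "rot": [
    [0,0,0],
    [0,0,0],
    [0,0,0],
    [0,0,0],
    [0,0,0]
  ],
  "grip": 0,
  "newtons": 70
}}

```text
t: 17.32
ee_pos: [0.4373, -0.1564, 0.0965]
ee_rot: [2.077, 2.353, 0.001]
ft_force: [-0.7, -0.3, 7.3]
opening: 0.28
grip_force: 68.9
```

{"method": "jog_arm", "body": {
  "xyz": [
    [0,0,0],
    [0,0,0],
    [0,0,0],
    [0,0,0],
    [0,0,0]
  ],
  "rot": [
    [0,0,0],
    [0,0,0],
    [0,0,0],
    [0,0,0],
    [0,0,0]
  ]
}}

```text
t: 17.73
ee_pos: [0.4373, -0.1564, 0.0965]
ee_rot: [2.077, 2.353, 0.001]
ft_force: [-0.7, -0.7, 5.5]
opening: 0.274
grip_force: 68.9
```

```bash
python3 - <<'E'
from h import *
s=st(); im,K,T=grab('wrist','w7.png'); r=tamp(im,K,T,s['ee_pos'][:2]); print(r); print(axis(im,K,T,s['ee_pos'][:2]))
w=cw(-.02,.126,0); print(w); p=s['ee_pos']; print((w-p)[:2])
plan((p[0],p[1],.24,97.2),(w[0],w[1],.24,97.2),(w[0],w[1],.15,97.2),mm=36)
E
```

```text
t 17.7 pos [ 0.4373 -0.1564  0.0965] head 97.1 zax [ 0.003 -0.001 -1.   ] F [-0.7 -0.7  5.5] M [0.01 0.15 0.03] open 0.274 grip 68.9 q6 -0.54
(array([ 0.43671217, -0.15648531,  0.035     ]), np.int32(2502), (np.float64(254.87450039968024), np.float64(249.6306954436451)))
(array([ 0.43575956, -0.14892807]), np.float64(20.642083955396686))
[0.47906572 0.26259979 0.        ]
[0.04180516 0.41902591]
xyz [[0.0, 0.0, -0.072], [0.0, 0.0, -0.143], [0.0, 0.001, -0.215], [0.0, 0.001, -0.287], [0.068, 0.016, -0.287]]
rot [[0.0, 0.0, 0.0], [0.001, 0.0, 0.0], [0.001, 0.001, -0.001], [0.002, 0.001, -0.001], [0.002, 0.001, -0.001]]
xyz [[0.068, 0.016, 0.0], [0.137, 0.032, 0.0], [0.205, 0.047, 0.0], [0.274, 0.063, 0.0], [0.342, 0.079, 0.0]]
rot [[0.0, 0.0, 0.0], [0.0, 0.0, 0.0], [0.0, 0.0, 0.0], [0.0, 0.0, 0.0], [0.0, 0.0, 0.0]]
xyz [[0.068, 0.015, 0.0], [0.137, 0.031, 0.0], [0.205, 0.047, 0.0], [0.274, 0.062, 0.0], [0.342, 0.078, 0.0]]
rot [[0.0, 0.0, 0.0], [0.0, 0.0, 0.0], [0.0, 0.0, 0.0], [0.0, 0.0, 0.0], [0.0, 0.0, 0.0]]
xyz [[0.068, 0.016, 0.0], [0.068, 0.016, 0.06], [0.068, 0.016, 0.12], [0.068, 0.016, 0.18], [0.068, 0.016, 0.18]]
rot [[0.0, 0.0, 0.0], [0.0, 0.0, 0.0], [0.0, 0.0, 0.0], [0.0, 0.0, 0.0], [0.0, 0.0, 0.0]]
```

View pics/w7.png

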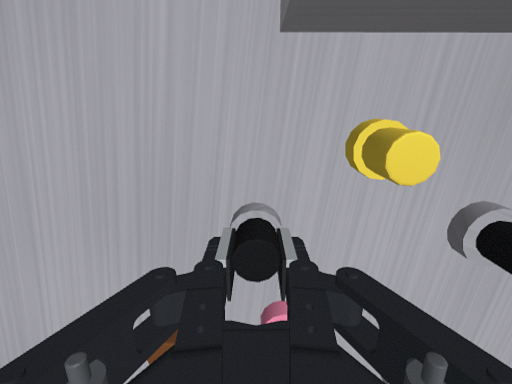

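The tamper is held: the knob top is centred at about (258,250), the foot rim's front is at (256,205), and the knob's far edge is at (257,281). I'll work out its in-hand offset while lifting.

```bash
python3 - <<'E'
from h import *
im=cv2.imread('pics/w7.png'); T=np.array(vision.camera_info('wrist')['cam_to_world']);K=np.array(vision.camera_info('wrist')['intrinsics'])
g=cv2.cvtColor(im,cv2.COLOR_BGR2GRAY); print('col256',[(r,int(g[r,256])) for r in range(196,226,2)],[(r,int(g[r,257])) for r in range(272,292,2)])
p=sense()['ee_pos']; 
for (u,v),z,o in (((256,204),.016,.017),((256,204),.0,.017),((257,281),.046,-.013),((256,219),.046,.013),((256,219),.016,.013)): q=onplane(K,T,u,v,z); print(z,q.round(4),'axis y',(q[1]-o).round(4),'rel',(q[1]-o-p[1]).round(4))
E
```

```text
col256 [(196, 156), (198, 158), (200, 162), (202, 149), (204, 115), (206, 120), (208, 118), (210, 127), (212, 149), (214, 149), (216, 154), (218, 15), (220, 20), (222, 21), (224, 18)] [(272, 27), (274, 26), (276, 28), (278, 27), (280, 23), (282, 120), (284, 161), (286, 161), (288, 161), (290, 160)]
0.016 [ 0.4349 -0.1366  0.016 ] axis y -0.1536 rel 0.0028
0.0 [ 0.4357 -0.1422  0.    ] axis y -0.1592 rel -0.0028
0.046 [ 0.4393 -0.1686  0.046 ] axis y -0.1556 rel 0.0008
0.046 [ 0.4345 -0.1338  0.046 ] axis y -0.1468 rel 0.0097
0.016 [ 0.4361 -0.1462  0.016 ] axis y -0.1592 rel -0.0028
```

{"method": "jog_arm", "body": {
  "xyz": [
    [0,0,-0.05],
    [0,0,-0.1],
    [0,0,-0.17],
    [0,0,-0.24],
    [0,0,-0.287]
  ],
  "rot": [
    [0,0,0],
    [0,0,0],
    [0,0,0],
    [0,0,0],
    [0,0,0]
  ]
}}

```text
t: 18.2
ee_pos: [0.4368, -0.1561, 0.2418]
ee_rot: [2.077, 2.353, 0.002]
ft_force: [-0.2, -0.1, -1.1]
opening: 0.281
grip_force: 68.8
```

{"method": "jog_arm", "body": {
  "xyz": [
    [0.068,0.016,0],
    [0.137,0.032,0],
    [0.205,0.047,0],
    [0.274,0.063,0],
    [0.342,0.079,0]
  ],
  "rot": [
    [0,0,0],
    [0,0,0],
    [0,0,0],
    [0,0,0],
    [0,0,0]
  ]
}}

```text
t: 18.62
ee_pos: [0.4542, 0.0201, 0.2383]
ee_rot: [-2.08, -2.355, -0.0]
ft_force: [1.3, -0.4, -1.3]
opening: 0.286
grip_force: 50.8
```

{"method": "jog_arm", "body": {
  "xyz": [
    [0.068,0.015,0],
    [0.137,0.031,0],
    [0.205,0.047,0],
    [0.274,0.062,0],
    [0.342,0.078,0]
  ],
  "rot": [
    [0,0,0],
    [0,0,0],
    [0,0,0],
    [0,0,0],
    [0,0,0]
  ]
}}

```text
t: 19.03
ee_pos: [0.4716, 0.1949, 0.2382]
ee_rot: [-2.079, -2.355, 0.0]
ft_force: [0.6, 0.0, -0.4]
opening: 0.28
grip_force: 69.2
```

{"method": "jog_arm", "body": {
  "xyz": [
    [0.05,0.01,0],
    [0.1,0.023,0.03],
    [0.135,0.032,0.08],
    [0.135,0.032,0.13],
    [0.135,0.032,0.15]
  ],
  "rot": [
    [0,0,0],
    [0,0,0],
    [0,0,0],
    [0,0,0],
    [0,0,0]
  ]
}}

```text
t: 19.45
ee_pos: [0.4779, 0.2624, 0.1588]
ee_rot: [-2.075, -2.355, 0.009]
ft_force: [-1.1, -0.7, -2.4]
opening: 0.283
grip_force: 69.3
```

{"method": "jog_arm", "body": {
  "xyz": [
    [0,0,0],
    [0,0,0],
    [0,0,0],
    [0,0,0],
    [0,0,0]
  ],
  "rot": [
    [0,0,0],
    [0,0,0],
    [0,0,0],
    [0,0,0],
    [0,0,0]
  ]
}}

```text
t: 19.87
ee_pos: [0.4802, 0.2618, 0.1654]
ee_rot: [2.079, 2.353, 0.004]
ft_force: [0.6, 0.5, -1.2]
opening: 0.273
grip_force: 69.3
```

```bash
python3 - <<'E'
from h import *
s=st(); w=cw(-.02,.126,0); print(w-s['ee_pos'])
plan((w[0],w[1],s['ee_pos'][2],97.2))
im,K,T=grab('wrist','w8.png')
E
```

```text
t 19.9 pos [0.4802 0.2618 0.1654] head 97.1 zax [ 0.003  0.001 -1.   ] F [ 0.6  0.5 -1.2] M [-0.02  0.    0.02] open 0.273 grip 69.3 q6 0.31
[-0.0011268   0.00078335 -0.16535331]
xyz [[0.002, -0.002, 0.0], [0.002, -0.002, 0.0], [0.002, -0.002, 0.0], [0.002, -0.002, 0.0], [0.002, -0.002, 0.0]]
rot [[0.002, -0.001, -0.001], [0.002, -0.001, -0.001], [0.002, -0.001, -0.001], [0.002, -0.001, -0.001], [0.002, -0.001, -0.001]]
```

{"method": "jog_arm", "body": {
  "xyz": [
    [0.002,-0.002,0.02],
    [0.002,-0.002,0.04],
    [0.002,-0.002,0.06],
    [0.002,-0.002,0.08],
    [0.002,-0.002,0.08]
  ],
  "rot": [
    [0,0,0],
    [0,0,0],
    [0,0,0],
    [0,0,0],
    [0,0,0]
  ]
}}

```text
t: 20.33
ee_pos: [0.4775, 0.2624, 0.1198]
ee_rot: [-2.078, -2.354, 0.005]
ft_force: [0.9, 1.0, -1.3]
opening: 0.275
grip_force: 69.5
```

{"method": "jog_arm", "body": {
  "xyz": [
    [0,0,0],
    [0,0,0],
    [0,0,0.006],
    [0,0,0.012],
    [0,0,0.012]
  ],
  "rot": [
    [0,0,0],
    [0,0,0],
    [0,0,0],
    [0,0,0],
    [0,0,0]
  ]
}}

```text
t: 20.75
ee_pos: [0.4781, 0.2627, 0.1169]
ee_rot: [-2.079, -2.355, 0.001]
ft_force: [-0.7, 0.5, -2.4]
opening: 0.271
grip_force: 69.5
```

```bash
python3 - <<'E'
from h import *
s=st(); w=cw(-.02,.126,0); print(w-s['ee_pos'])
E
```

```text
t 20.8 pos [0.4781 0.2627 0.1169] head 97.1 zax [-0.001 -0.    -1.   ] F [-0.7  0.5 -2.4] M [-0.01 -0.02  0.01] open 0.271 grip 69.5 q6 0.32
[ 0.00091648 -0.00014802 -0.11687519]
```

It's already inside the well mouth, with no contact force. I'll press it home.

{"method": "jog_arm", "body": {
  "xyz": [
    [0,0.001,0.005],
    [0,0.001,0.01],
    [0,0.001,0.015],
    [0,0.001,0.02],
    [0,0.001,0.02]
  ],
  "rot": [
    [0,0,0],
    [0,0,0],
    [0,0,0],
    [0,0,0],
    [0,0,0]
  ]
}}

```text
t: 21.17
ee_pos: [0.4789, 0.263, 0.1076]
ee_rot: [2.079, 2.355, 0.0]
ft_force: [-1.0, 0.1, 1.9]
opening: 0.281
grip_force: 69.9
```

```bash
python3 - <<'E'
from h import *
s=st()
E
```

```text
t 21.2 pos [0.4789 0.263  0.1076] head 97.1 zax [ 0.  0. -1.] F [-1.   0.1  1.9] M [0.01 0.13 0.01] open 0.281 grip 69.9 q6 0.32
```

{"method": "jog_arm", "body": {
  "xyz": [
    [0,0,0],
    [0,0,0],
    [0,0,0],
    [0,0,0],
    [0,0,0]
  ],
  "rot": [
    [0,0,0],
    [0,0,0],
    [0,0,0],
    [0,0,0],
    [0,0,0]
  ],
  "grip": 0.6
}}

```text
t: 21.58
ee_pos: [0.4789, 0.2629, 0.1074]
ee_rot: [2.079, 2.355, 0.0]
ft_force: [0.4, 0.2, 0.3]
opening: 0.602
grip_force: 0.0
```

```bash
python3 - <<'E'
from h import *
s=st(); p=s['ee_pos']; plan((p[0],p[1],.25,97.2),(.5842,-.1409,.25,97.2),(.5842,-.1409,.17,97.2))
E
```

```text
t 21.6 pos [0.4789 0.2629 0.1074] head 97.1 zax [ 0. -0. -1.] F [0.4 0.2 0.3] M [-0.03 -0.01 -0.08] open 0.602 grip 0.0 q6 0.32
xyz [[0.0, 0.0, -0.071], [0.0, 0.0, -0.143], [0.0, 0.0, -0.214], [0.0, 0.0, -0.285], [-0.075, 0.01, -0.285]]
rot [[0.0, 0.0, 0.0], [0.0, 0.0, 0.0], [0.0, 0.0, -0.001], [0.0, 0.0, -0.001], [0.0, 0.0, -0.001]]
xyz [[-0.075, 0.01, 0.0], [-0.151, 0.019, 0.0], [-0.226, 0.029, 0.0], [-0.301, 0.039, 0.0], [-0.376, 0.049, 0.0]]
rot [[0.0, 0.0, 0.0], [0.0, 0.0, 0.0], [0.0, 0.0, 0.0], [0.0, 0.0, 0.0], [0.0, 0.0, 0.0]]
xyz [[-0.076, 0.01, 0.0], [-0.151, 0.019, 0.0], [-0.226, 0.029, 0.0], [-0.301, 0.039, 0.0], [-0.377, 0.049, 0.0]]
rot [[0.0, 0.0, 0.0], [0.0, 0.0, 0.0], [0.0, 0.0, 0.0], [0.0, 0.0, 0.0], [0.0, 0.0, 0.0]]
xyz [[0.0, 0.0, 0.053], [0.0, 0.0, 0.106], [0.0, 0.0, 0.16], [0.0, 0.0, 0.16], [0.0, 0.0, 0.16]]
rot [[0.0, 0.0, 0.0], [0.0, 0.0, 0.0], [0.0, 0.0, 0.0], [0.0, 0.0, 0.0], [0.0, 0.0, 0.0]]
```

{"method": "jog_arm", "body": {
  "xyz": [
    [0,0,-0.071],
    [0,0,-0.143],
    [0,0,-0.214],
    [0,0,-0.285],
    [-0.075,0.01,-0.285]
  ],
  "rot": [
    [0,0,0],
    [0,0,0],
    [0,0,0],
    [0,0,0],
    [0,0,0]
  ]
}}

```text
t: 22.0
ee_pos: [0.489, 0.2309, 0.2591]
ee_rot: [2.069, 2.359, 0.021]
ft_force: [1.7, -0.0, 1.3]
opening: 0.599
grip_force: 0.0
```

{"method": "jog_arm", "body": {
  "xyz": [
    [-0.075,0.01,0],
    [-0.151,0.019,0],
    [-0.226,0.029,0],
    [-0.301,0.039,0],
    [-0.376,0.049,0]
  ],
  "rot": [
    [0,0,0],
    [0,0,0],
    [0,0,0],
    [0,0,0],
    [0,0,0]
  ]
}}

```text
t: 22.42
ee_pos: [0.5362, 0.0411, 0.2501]
ee_rot: [2.078, 2.355, 0.001]
ft_force: [0.5, 0.7, -0.1]
opening: 0.601
grip_force: 0.0
```

{"method": "jog_arm", "body": {
  "xyz": [
    [-0.076,0.01,0],
    [-0.151,0.019,0],
    [-0.226,0.029,0],
    [-0.301,0.039,0],
    [-0.377,0.049,0]
  ],
  "rot": [
    [0,0,0],
    [0,0,0],
    [0,0,0],
    [0,0,0],
    [0,0,0]
  ]
}}

```text
t: 22.83
ee_pos: [0.584, -0.1431, 0.25]
ee_rot: [2.079, 2.355, 0.0]
ft_force: [0.4, 0.2, -0.0]
opening: 0.602
grip_force: 0.0
```

{"method": "jog_arm", "body": {
  "xyz": [
    [0,0,0.053],
    [0,0,0.106],
    [0,0,0.14],
    [0,0,0.16],
    [0,0,0.16]
  ],
  "rot": [
    [0,0,0],
    [0,0,0],
    [0,0,0],
    [0,0,0],
    [0,0,0]
  ]
}}

```text
t: 23.25
ee_pos: [0.5828, -0.1409, 0.1667]
ee_rot: [-2.076, -2.352, 0.003]
ft_force: [0.0, -0.2, 0.0]
opening: 0.601
grip_force: 0.0
```

{"method": "jog_arm", "body": {
  "xyz": [
    [0,0,0],
    [0,0,0],
    [0,0,0],
    [0,0,0],
    [0,0,0]
  ],
  "rot": [
    [0,0,0],
    [0,0,0],
    [0,0,0],
    [0,0,0],
    [0,0,0]
  ]
}}

```text
t: 23.67
ee_pos: [0.5842, -0.1411, 0.1711]
ee_rot: [2.078, 2.354, 0.001]
ft_force: [0.0, -0.8, 0.0]
opening: 0.603
grip_force: 0.0
```

```bash
cat >> h.py <<'E'
def hover(g,down):
    s=st(); im,K,T=grab('wrist'); r=tamp(im,K,T,g); a=axis(im,K,T,g)
    print('cent',r and (r[0].round(4),int(r[1])),'axis',a)
    e=(r[0][:2]+a[0])/2; print('est',e)
    plan((e[0],e[1],down,97.2),mm=18)
E
python3 - <<'E'
from h import *
hover((.5842,-.1409),.100)
E
```

```text
t 23.7 pos [ 0.5842 -0.1411  0.1711] head 97.1 zax [ 0.002 -0.001 -1.   ] F [ 0.  -0.8  0. ] M [-0.01  0.05 -0.01] open 0.603 grip 0.0 q6 -0.42
cent (array([ 0.5853, -0.1402,  0.035 ]), 961) axis (array([ 0.58507032, -0.13946259]), np.float64(25.043543443204143))
est [ 0.58519613 -0.13985602]
xyz [[0.001, 0.001, 0.035], [0.001, 0.001, 0.071], [0.002, 0.002, 0.106], [0.002, 0.002, 0.142], [0.002, 0.002, 0.142]]
rot [[0.0, 0.0, 0.0], [0.0, 0.0, 0.0], [0.001, 0.0, -0.001], [0.001, 0.0, -0.001], [0.001, 0.0, -0.001]]
```

{"method": "jog_arm", "body": {
  "xyz": [
    [0.001,0.001,0.035],
    [0.001,0.001,0.071],
    [0.001,0.002,0.106],
    [0.001,0.002,0.142],
    [0.001,0.002,0.142]
  ],
  "rot": [
    [0,0,0],
    [0,0,0],
    [0,0,0],
    [0,0,0],
    [0,0,0]
  ]
}}

```text
t: 24.13
ee_pos: [0.5829, -0.14, 0.0945]
ee_rot: [-2.075, -2.351, 0.004]
ft_force: [0.2, 0.3, -0.8]
opening: 0.595
grip_force: 0.0
```

{"method": "jog_arm", "body": {
  "xyz": [
    [0,0,0],
    [0,0,0],
    [0,0,0],
    [0,0,0],
    [0,0,0]
  ],
  "rot": [
    [0,0,0],
    [0,0,0],
    [0,0,0],
    [0,0,0],
    [0,0,0]
  ],
  "grip": 0
}}

```text
t: 24.55
ee_pos: [0.5855, -0.1408, 0.1007]
ee_rot: [2.077, 2.353, 0.002]
ft_force: [-0.3, 0.3, 3.2]
opening: 0.269
grip_force: 68.9
```

{"method": "jog_arm", "body": {
  "xyz": [
    [0,0,0],
    [0,0,0],
    [0,0,0],
    [0,0,0],
    [0,0,0]
  ],
  "rot": [
    [0,0,0],
    [0,0,0],
    [0,0,0],
    [0,0,0],
    [0,0,0]
  ]
}}

```text
t: 24.97
ee_pos: [0.5855, -0.1408, 0.1007]
ee_rot: [2.077, 2.353, 0.002]
ft_force: [0.1, 0.6, 6.2]
opening: 0.276
grip_force: 69.1
```

```bash
python3 - <<'E'
from h import *
s=st(); p=s['ee_pos']; w=cw(-.02,.075,0); print('TCP height over foot',p[2]); plan((p[0],p[1],.23,97.2),(w[0],w[1],.23,97.2),(w[0],w[1],.15,97.2))
E
```

```text
t 25.0 pos [ 0.5855 -0.1408  0.1007] head 97.1 zax [ 0.003 -0.001 -1.   ] F [0.1 0.6 6.2] M [0.   0.09 0.01] open 0.276 grip 69.1 q6 -0.42
TCP height over foot 0.10071996713725856
xyz [[0.0, 0.0, -0.065], [0.0, 0.0, -0.129], [0.0, 0.001, -0.194], [0.0, 0.001, -0.259], [0.072, -0.01, -0.259]]
rot [[0.0, 0.0, 0.0], [0.001, 0.0, 0.0], [0.001, 0.001, -0.001], [0.002, 0.001, -0.001], [0.002, 0.001, -0.001]]
xyz [[0.073, -0.011, 0.0], [0.145, -0.022, 0.0], [0.218, -0.033, 0.0], [0.29, -0.044, 0.0], [0.363, -0.055, 0.0]]
rot [[0.0, 0.0, 0.0], [0.0, 0.0, 0.0], [0.0, 0.0, 0.0], [0.0, 0.0, 0.0], [0.0, 0.0, 0.0]]
xyz [[0.072, -0.011, 0.001], [0.145, -0.022, 0.001], [0.217, -0.033, 0.001], [0.29, -0.044, 0.001], [0.29, -0.044, 0.054]]
rot [[0.0, 0.0, 0.0], [0.0, 0.0, 0.0], [0.0, 0.0, 0.0], [0.0, 0.0, 0.0], [0.0, 0.0, 0.0]]
xyz [[0.0, 0.0, 0.053], [0.0, 0.0, 0.107], [0.0, 0.0, 0.107], [0.0, 0.0, 0.107], [0.0, 0.0, 0.107]]
rot [[0.0, 0.0, 0.0], [0.0, 0.0, 0.0], [0.0, 0.0, 0.0], [0.0, 0.0, 0.0], [0.0, 0.0, 0.0]]
```

{"method": "jog_arm", "body": {
  "xyz": [
    [0,0,-0.05],
    [0,0,-0.11],
    [0,0,-0.17],
    [0,0,-0.22],
    [0,0,-0.259]
  ],
  "rot": [
    [0,0,0],
    [0,0,0],
    [0,0,0],
    [0,0,0],
    [0,0,0]
  ]
}}

```text
t: 25.38
ee_pos: [0.5849, -0.1406, 0.231]
ee_rot: [2.078, 2.354, 0.001]
ft_force: [0.0, -0.8, -0.3]
opening: 0.276
grip_force: 68.8
```

{"method": "jog_arm", "body": {
  "xyz": [
    [0.073,-0.011,0],
    [0.145,-0.022,0],
    [0.218,-0.033,0],
    [0.29,-0.044,0],
    [0.363,-0.055,0]
  ],
  "rot": [
    [0,0,0],
    [0,0,0],
    [0,0,0],
    [0,0,0],
    [0,0,0]
  ]
}}

```text
t: 25.8
ee_pos: [0.534, 0.0374, 0.2281]
ee_rot: [-2.079, -2.354, 0.0]
ft_force: [0.6, 0.1, -1.0]
opening: 0.274
grip_force: 69.0
```

{"method": "jog_arm", "body": {
  "xyz": [
    [0.072,-0.011,0],
    [0.145,-0.022,0],
    [0.217,-0.033,0],
    [0.29,-0.044,0],
    [0.362,-0.054,0]
  ],
  "rot": [
    [0,0,0],
    [0,0,0],
    [0,0,0],
    [0,0,0],
    [0,0,0]
  ]
}}

```text
t: 26.22
ee_pos: [0.4846, 0.2139, 0.2282]
ee_rot: [-2.079, -2.355, 0.0]
ft_force: [0.2, -0.7, -1.0]
opening: 0.281
grip_force: 69.0
```

{"method": "jog_arm", "body": {
  "xyz": [
    [0,0,0.04],
    [0,0,0.08],
    [0,0,0.11],
    [0,0,0.13],
    [0,0,0.13]
  ],
  "rot": [
    [0,0,0],
    [0,0,0],
    [0,0,0],
    [0,0,0],
    [0,0,0]
  ]
}}

```text
t: 26.63
ee_pos: [0.4845, 0.212, 0.1603]
ee_rot: [-2.077, -2.354, 0.007]
ft_force: [0.2, 0.3, -1.2]
opening: 0.274
grip_force: 69.0
```

{"method": "jog_arm", "body": {
  "xyz": [
    [0,0,0],
    [0,0,0],
    [0,0,0],
    [0,0,0],
    [0,0,0]
  ],
  "rot": [
    [0,0,0],
    [0,0,0],
    [0,0,0],
    [0,0,0],
    [0,0,0]
  ]
}}

```text
t: 27.05
ee_pos: [0.486, 0.2124, 0.1643]
ee_rot: [2.079, 2.355, 0.002]
ft_force: [-0.1, 0.8, -1.7]
opening: 0.276
grip_force: 69.0
```

```bash
python3 - <<'E'
from h import *
s=st(); w=cw(-.02,.075,0); plan((w[0],w[1],.135,97.2),mm=15)
E
```

```text
t 27.1 pos [0.486  0.2124 0.1643] head 97.1 zax [ 0.001  0.001 -1.   ] F [-0.1  0.8 -1.7] M [-0.01 -0.01 -0.01] open 0.276 grip 69.0 q6 0.22
xyz [[0.0, -0.001, 0.029], [-0.001, -0.001, 0.059], [-0.001, -0.001, 0.059], [-0.001, -0.001, 0.059], [-0.001, -0.001, 0.059]]
rot [[0.0, 0.0, 0.0], [0.001, 0.0, -0.001], [0.001, 0.0, -0.001], [0.001, 0.0, -0.001], [0.001, 0.0, -0.001]]
```

{"method": "jog_arm", "body": {
  "xyz": [
    [-0.001,-0.001,0.02],
    [-0.001,-0.001,0.04],
    [-0.001,-0.001,0.06],
    [-0.001,-0.001,0.075],
    [-0.001,-0.001,0.085]
  ],
  "rot": [
    [0,0,0],
    [0,0,0],
    [0,0,0],
    [0,0,0],
    [0,0,0]
  ]
}}

```text
t: 27.47
ee_pos: [0.4845, 0.2115, 0.1185]
ee_rot: [-2.078, -2.354, 0.004]
ft_force: [0.2, 0.4, -1.8]
opening: 0.274
grip_force: 69.0
```

{"method": "jog_arm", "body": {
  "xyz": [
    [0,0,0.005],
    [0,0,0.01],
    [0,0,0.015],
    [0,0,0.019],
    [0,0,0.019]
  ],
  "rot": [
    [0,0,0],
    [0,0,0],
    [0,0,0],
    [0,0,0],
    [0,0,0]
  ]
}}

```text
t: 27.88
ee_pos: [0.4855, 0.2119, 0.1118]
ee_rot: [2.079, 2.355, 0.001]
ft_force: [-0.1, -0.3, -1.2]
opening: 0.278
grip_force: 69.1
```

```bash
python3 - <<'E'
from h import *
s=st(); print(cw(-.02,.075,0)-s['ee_pos'])
E
```

```text
t 27.9 pos [0.4855 0.2119 0.1118] head 97.1 zax [ 0.001  0.    -1.   ] F [-0.1 -0.3 -1.2] M [ 0.   -0.01  0.  ] open 0.278 grip 69.1 q6 0.22
[-1.71464659e-06  1.00334744e-04 -1.11797550e-01]
```

{"method": "jog_arm", "body": {
  "xyz": [
    [0,0,0.002],
    [0,0,0.003],
    [0,0,0.003],
    [0,0,0.003],
    [0,0,0.003]
  ],
  "rot": [
    [0,0,0],
    [0,0,0],
    [0,0,0],
    [0,0,0],
    [0,0,0]
  ]
}}

```text
t: 28.3
ee_pos: [0.4855, 0.2119, 0.1117]
ee_rot: [2.079, 2.355, 0.002]
ft_force: [-2.6, -1.4, 6.7]
opening: 0.274
grip_force: 69.8
```

{"method": "jog_arm", "body": {
  "xyz": [
    [0,0,0],
    [0,0,0],
    [0,0,0],
    [0,0,0],
    [0,0,0]
  ],
  "rot": [
    [0,0,0],
    [0,0,0],
    [0,0,0],
    [0,0,0],
    [0,0,0]
  ],
  "grip": 0.6
}}

```text
t: 28.72
ee_pos: [0.4852, 0.2118, 0.1097]
ee_rot: [-2.079, -2.355, 0.0]
ft_force: [-0.4, 0.6, -0.1]
opening: 0.596
grip_force: 0.0
```

```bash
python3 - <<'E'
from h import *
s=st(); p=s['ee_pos']; plan((p[0],p[1],.25,97.2),(.5753,-.2629,.25,97.2),(.5753,-.2629,.17,97.2))
E
```

```text
t 28.7 pos [0.4852 0.2118 0.1097] head 97.1 zax [-0. -0. -1.] F [-0.4  0.6 -0.1] M [-0.02 -0.02 -0.06] open 0.596 grip 0.0 q6 0.22
xyz [[0.0, 0.0, -0.07], [0.0, 0.0, -0.14], [0.0, 0.0, -0.21], [0.0, 0.0, -0.281], [-0.074, 0.005, -0.281]]
rot [[0.0, 0.0, 0.0], [0.0, 0.0, 0.0], [0.0, 0.0, -0.001], [0.0, 0.0, -0.001], [0.0, 0.0, -0.001]]
xyz [[-0.074, 0.004, 0.0], [-0.149, 0.009, 0.0], [-0.223, 0.013, 0.0], [-0.297, 0.018, 0.0], [-0.371, 0.022, 0.0]]
rot [[0.0, 0.0, 0.0], [0.0, 0.0, 0.0], [0.0, 0.0, 0.0], [0.0, 0.0, 0.0], [0.0, 0.0, 0.0]]
xyz [[-0.074, 0.005, 0.0], [-0.149, 0.01, 0.0], [-0.223, 0.014, 0.0], [-0.297, 0.019, 0.0], [-0.371, 0.023, 0.0]]
rot [[0.0, 0.0, 0.0], [0.0, 0.0, 0.0], [0.0, 0.0, 0.0], [0.0, 0.0, 0.0], [0.0, 0.0, 0.0]]
xyz [[-0.074, 0.005, 0.0], [-0.149, 0.01, 0.0], [-0.149, 0.01, 0.054], [-0.149, 0.01, 0.107], [-0.149, 0.01, 0.16]]
rot [[0.0, 0.0, 0.0], [0.0, 0.0, 0.0], [0.0, 0.0, 0.0], [0.0, 0.0, 0.0], [0.0, 0.0, 0.0]]
```

Seated: it stopped firmly at 0.1117. On to B.

{"method": "jog_arm", "body": {
  "xyz": [
    [0,0,-0.07],
    [0,0,-0.14],
    [0,0,-0.21],
    [0,0,-0.281],
    [-0.074,0.005,-0.281]
  ],
  "rot": [
    [0,0,0],
    [0,0,0],
    [0,0,0],
    [0,0,0],
    [0,0,0]
  ]
}}

```text
t: 29.13
ee_pos: [0.4932, 0.1797, 0.2593]
ee_rot: [2.069, 2.358, 0.02]
ft_force: [1.1, -1.3, 1.1]
opening: 0.603
grip_force: 0.0
```

{"method": "jog_arm", "body": {
  "xyz": [
    [-0.074,0.004,0],
    [-0.149,0.009,0],
    [-0.223,0.013,0],
    [-0.297,0.018,0],
    [-0.371,0.022,0]
  ],
  "rot": [
    [0,0,0],
    [0,0,0],
    [0,0,0],
    [0,0,0],
    [0,0,0]
  ]
}}

```text
t: 29.55
ee_pos: [0.5263, -0.009, 0.2504]
ee_rot: [2.079, 2.355, 0.0]
ft_force: [-0.1, -0.2, 1.1]
opening: 0.599
grip_force: 0.0
```

{"method": "jog_arm", "body": {
  "xyz": [
    [-0.074,0.005,0],
    [-0.149,0.01,0],
    [-0.223,0.014,0],
    [-0.297,0.019,0],
    [-0.371,0.023,0]
  ],
  "rot": [
    [0,0,0],
    [0,0,0],
    [0,0,0],
    [0,0,0],
    [0,0,0]
  ]
}}

```text
t: 29.97
ee_pos: [0.5607, -0.1919, 0.2502]
ee_rot: [-2.079, -2.355, -0.0]
ft_force: [0.0, 0.4, 0.2]
opening: 0.598
grip_force: 0.0
```

{"method": "jog_arm", "body": {
  "xyz": [
    [-0.074,0.005,0],
    [-0.149,0.01,0.03],
    [-0.149,0.01,0.08],
    [-0.149,0.01,0.12],
    [-0.149,0.01,0.15]
  ],
  "rot": [
    [0,0,0],
    [0,0,0],
    [0,0,0],
    [0,0,0],
    [0,0,0]
  ]
}}

```text
t: 30.38
ee_pos: [0.5742, -0.264, 0.1723]
ee_rot: [-2.079, -2.351, 0.001]
ft_force: [-0.4, 0.3, -0.9]
opening: 0.602
grip_force: 0.0
```

{"method": "jog_arm", "body": {
  "xyz": [
    [0,0,0],
    [0,0,0],
    [0,0,0],
    [0,0,0],
    [0,0,0]
  ],
  "rot": [
    [0,0,0],
    [0,0,0],
    [0,0,0],
    [0,0,0],
    [0,0,0]
  ]
}}

```text
t: 30.8
ee_pos: [0.5755, -0.2633, 0.1774]
ee_rot: [2.077, 2.353, 0.001]
ft_force: [-0.1, -0.1, -0.2]
opening: 0.598
grip_force: 0.0
```

```bash
python3 - <<'E'
from h import *
hover((.5753,-.2629),.100)
E
```

```text
t 30.8 pos [ 0.5755 -0.2633  0.1774] head 97.2 zax [ 0.003 -0.001 -1.   ] F [-0.1 -0.1 -0.2] M [-0.   -0.01 -0.01] open 0.598 grip 0.0 q6 -0.61
cent (array([ 0.5763, -0.2619,  0.035 ]), 904) axis (array([ 0.5763458, -0.2610846]), np.float64(24.70575388481211))
est [ 0.57634494 -0.26148948]
xyz [[0.001, 0.0, 0.031], [0.001, 0.001, 0.062], [0.002, 0.001, 0.093], [0.003, 0.002, 0.123], [0.004, 0.002, 0.154]]
rot [[0.0, 0.0, 0.0], [0.001, 0.0, 0.0], [0.001, 0.001, 0.0], [0.001, 0.001, 0.0], [0.001, 0.001, -0.001]]
```

{"method": "jog_arm", "body": {
  "xyz": [
    [0.001,0,0.035],
    [0.002,0.001,0.075],
    [0.002,0.001,0.11],
    [0.002,0.002,0.14],
    [0.002,0.002,0.154]
  ],
  "rot": [
    [0,0,0],
    [0,0,0],
    [0,0,0],
    [0,0,0],
    [0,0,0]
  ]
}}

```text
t: 31.27
ee_pos: [0.5752, -0.2616, 0.0964]
ee_rot: [-2.077, -2.354, 0.001]
ft_force: [-0.6, 0.5, 0.2]
opening: 0.602
grip_force: 0.0
```

{"method": "jog_arm", "body": {
  "xyz": [
    [0,0,0],
    [0,0,0],
    [0,0,0],
    [0,0,0],
    [0,0,0]
  ],
  "rot": [
    [0,0,0],
    [0,0,0],
    [0,0,0],
    [0,0,0],
    [0,0,0]
  ],
  "grip": 0
}}

```text
t: 31.68
ee_pos: [0.5762, -0.2623, 0.0996]
ee_rot: [2.078, 2.354, 0.001]
ft_force: [-0.7, 0.8, 0.2]
opening: 0.276
grip_force: 69.0
```

{"method": "jog_arm", "body": {
  "xyz": [
    [0,0,0],
    [0,0,0],
    [0,0,0],
    [0,0,0],
    [0,0,0]
  ],
  "rot": [
    [0,0,0],
    [0,0,0],
    [0,0,0],
    [0,0,0],
    [0,0,0]
  ]
}}

```text
t: 32.1
ee_pos: [0.5762, -0.2623, 0.0996]
ee_rot: [2.078, 2.354, 0.001]
ft_force: [-0.4, 0.4, 6.4]
opening: 0.274
grip_force: 69.6
```

```bash
python3 - <<'E'
from h import *
s=st(); p=s['ee_pos']; w=cw(-.02,-.045,0); plan((p[0],p[1],.23,97.2),(w[0],w[1],.23,97.2),(w[0],w[1],.165,97.2),mm=36)
E
```

```text
t 32.1 pos [ 0.5762 -0.2623  0.0996] head 97.1 zax [ 0.002 -0.001 -1.   ] F [-0.4  0.4  6.4] M [0.02 0.11 0.03] open 0.274 grip 69.6 q6 -0.61
xyz [[0.0, 0.0, -0.065], [0.0, 0.0, -0.13], [0.0, 0.0, -0.196], [0.0, 0.0, -0.261], [0.066, -0.005, -0.261]]
rot [[0.0, 0.0, 0.0], [0.001, 0.0, 0.0], [0.001, 0.001, -0.001], [0.001, 0.001, -0.001], [0.001, 0.001, -0.001]]
xyz [[0.065, -0.006, 0.0], [0.131, -0.011, 0.0], [0.197, -0.017, 0.0], [0.263, -0.022, 0.0], [0.329, -0.028, 0.0]]
rot [[0.0, 0.0, 0.0], [0.0, 0.0, 0.0], [0.0, 0.0, 0.0], [0.0, 0.0, 0.0], [0.0, 0.0, 0.0]]
xyz [[0.065, -0.005, 0.0], [0.131, -0.011, 0.0], [0.197, -0.017, 0.0], [0.263, -0.022, 0.0], [0.329, -0.028, 0.0]]
rot [[0.0, 0.0, 0.0], [0.0, 0.0, 0.0], [0.0, 0.0, 0.0], [0.0, 0.0, 0.0], [0.0, 0.0, 0.0]]
xyz [[0.0, 0.0, 0.065], [0.0, 0.0, 0.13], [0.0, 0.0, 0.13], [0.0, 0.0, 0.13], [0.0, 0.0, 0.13]]
rot [[0.0, 0.0, 0.0], [0.0, 0.0, 0.0], [0.0, 0.0, 0.0], [0.0, 0.0, 0.0], [0.0, 0.0, 0.0]]
```

{"method": "jog_arm", "body": {
  "xyz": [
    [0,0,-0.055],
    [0,0,-0.12],
    [0,0,-0.19],
    [0,0,-0.261],
    [0.066,-0.005,-0.261]
  ],
  "rot": [
    [0,0,0],
    [0,0,0],
    [0,0,0],
    [0,0,0],
    [0,0,0]
  ]
}}

```text
t: 32.52
ee_pos: [0.5708, -0.2345, 0.2371]
ee_rot: [2.076, 2.34, 0.002]
ft_force: [1.0, 2.3, -1.0]
opening: 0.277
grip_force: 69.7
```

{"method": "jog_arm", "body": {
  "xyz": [
    [0.065,-0.006,0],
    [0.131,-0.011,0],
    [0.197,-0.017,0],
    [0.263,-0.022,0],
    [0.329,-0.028,0]
  ],
  "rot": [
    [0,0,0],
    [0,0,0],
    [0,0,0],
    [0,0,0],
    [0,0,0]
  ]
}}

```text
t: 32.93
ee_pos: [0.5339, -0.0667, 0.2274]
ee_rot: [-2.078, -2.353, 0.002]
ft_force: [0.3, -0.2, -1.7]
opening: 0.277
grip_force: 69.7
```

{"method": "jog_arm", "body": {
  "xyz": [
    [0.065,-0.005,0],
    [0.131,-0.011,0],
    [0.197,-0.017,0],
    [0.263,-0.022,0],
    [0.329,-0.028,0]
  ],
  "rot": [
    [0,0,0],
    [0,0,0],
    [0,0,0],
    [0,0,0],
    [0,0,0]
  ]
}}

```text
t: 33.35
ee_pos: [0.4995, 0.0947, 0.2275]
ee_rot: [-2.078, -2.354, 0.003]
ft_force: [0.9, 1.0, -2.8]
opening: 0.277
grip_force: 69.7
```

{"method": "jog_arm", "body": {
  "xyz": [
    [0,0,0.04],
    [0,0,0.08],
    [0,0,0.11],
    [0,0,0.13],
    [0,0,0.13]
  ],
  "rot": [
    [0,0,0],
    [0,0,0],
    [0,0,0],
    [0,0,0],
    [0,0,0]
  ]
}}

```text
t: 33.77
ee_pos: [0.499, 0.0931, 0.16]
ee_rot: [-2.076, -2.352, 0.008]
ft_force: [-0.1, -0.0, -3.5]
opening: 0.278
grip_force: 69.6
```

{"method": "jog_arm", "body": {
  "xyz": [
    [0,0,0],
    [0,0,0],
    [0,0,0],
    [0,0,0],
    [0,0,0]
  ],
  "rot": [
    [0,0,0],
    [0,0,0],
    [0,0,0],
    [0,0,0],
    [0,0,0]
  ]
}}

```text
t: 34.18
ee_pos: [0.5009, 0.0932, 0.1648]
ee_rot: [2.079, 2.354, 0.002]
ft_force: [-0.2, 0.0, -3.2]
opening: 0.277
grip_force: 69.6
```

```bash
python3 - <<'E'
from h import *
s=st(); w=cw(-.02,-.045,0); plan((w[0],w[1],.1206,97.2),mm=10)
E
```

```text
t 34.2 pos [0.5009 0.0932 0.1648] head 97.1 zax [ 0.002  0.    -1.   ] F [-0.2  0.  -3.2] M [-0.01 -0.02 -0.  ] open 0.277 grip 69.6 q6 -0.01
xyz [[0.0, 0.0, 0.018], [0.0, 0.0, 0.035], [0.0, -0.001, 0.053], [0.0, -0.001, 0.071], [0.0, -0.001, 0.088]]
rot [[0.0, 0.0, 0.0], [0.0, 0.0, 0.0], [0.001, 0.0, -0.001], [0.001, 0.0, -0.001], [0.001, 0.0, -0.001]]
```

Held weight is about 3 N, which fits the 52 mm tamper. Lower it.

{"method": "jog_arm", "body": {
  "xyz": [
    [0,0,0.02],
    [0,0,0.04],
    [0,-0.001,0.06],
    [0,-0.001,0.075],
    [0,-0.001,0.086]
  ],
  "rot": [
    [0,0,0],
    [0,0,0],
    [0,0,0],
    [0,0,0],
    [0,0,0]
  ]
}}

```text
t: 34.6
ee_pos: [0.4993, 0.0931, 0.1186]
ee_rot: [-2.078, -2.354, 0.003]
ft_force: [-0.1, 0.5, -3.0]
opening: 0.27
grip_force: 69.6
```

{"method": "jog_arm", "body": {
  "xyz": [
    [0,0,0.005],
    [0,0,0.01],
    [0,0,0.015],
    [0,0,0.02],
    [0,0,0.024]
  ],
  "rot": [
    [0,0,0],
    [0,0,0],
    [0,0,0],
    [0,0,0],
    [0,0,0]
  ]
}}

```text
t: 35.02
ee_pos: [0.5004, 0.0933, 0.1105]
ee_rot: [2.078, 2.355, 0.001]
ft_force: [-6.4, -1.8, 14.7]
opening: 0.275
grip_force: 71.2
```

{"method": "jog_arm", "body": {
  "xyz": [
    [0,0,0],
    [0,0,0],
    [0,0,0],
    [0,0,0],
    [0,0,0]
  ],
  "rot": [
    [0,0,0],
    [0,0,0],
    [0,0,0],
    [0,0,0],
    [0,0,0]
  ]
}}

```text
t: 35.43
ee_pos: [0.5004, 0.0933, 0.1105]
ee_rot: [2.078, 2.355, 0.002]
ft_force: [-3.9, 0.0, 5.5]
opening: 0.274
grip_force: 70.5
```

```bash
python3 - <<'E'
from h import *
s=st()
E
```

```text
t 35.4 pos [0.5004 0.0933 0.1105] head 97.1 zax [ 0.001  0.    -1.   ] F [-3.9  0.   5.5] M [-0.1   0.8   0.02] open 0.274 grip 70.5 q6 -0.01
```

{"method": "jog_arm", "body": {
  "xyz": [
    [0,0,0],
    [0,0,0],
    [0,0,0],
    [0,0,0],
    [0,0,0]
  ],
  "rot": [
    [0,0,0],
    [0,0,0],
    [0,0,0],
    [0,0,0],
    [0,0,0]
  ],
  "grip": 0.6
}}

```text
t: 35.85
ee_pos: [0.5001, 0.0932, 0.1088]
ee_rot: [2.079, 2.355, 0.0]
ft_force: [-0.0, -1.0, -0.0]
opening: 0.597
grip_force: 0.0
```

```bash
python3 - <<'E'
from h import *
s=st(); p=s['ee_pos']; plan((p[0],p[1],.25,97.2),(.4582,-.4068,.25,97.2),(.4582,-.4068,.175,97.2))
E
```

```text
t 35.9 pos [0.5001 0.0932 0.1088] head 97.1 zax [ 0.  0. -1.] F [-0. -1. -0.] M [-0.02 -0.01  0.03] open 0.597 grip 0.0 q6 -0.01
xyz [[0.0, 0.0, -0.071], [0.0, 0.0, -0.141], [0.0, 0.0, -0.212], [0.0, 0.0, -0.282], [-0.07, -0.015, -0.282]]
rot [[0.0, 0.0, 0.0], [0.0, 0.0, 0.0], [0.0, 0.0, -0.001], [0.0, 0.0, -0.001], [0.0, 0.0, -0.001]]
xyz [[-0.07, -0.015, 0.0], [-0.14, -0.03, 0.0], [-0.21, -0.045, 0.0], [-0.281, -0.059, 0.0], [-0.351, -0.074, 0.0]]
rot [[0.0, 0.0, 0.0], [0.0, 0.0, 0.0], [0.0, 0.0, 0.0], [0.0, 0.0, 0.0], [0.0, 0.0, 0.0]]
xyz [[-0.07, -0.015, 0.0], [-0.14, -0.03, 0.0], [-0.21, -0.045, 0.0], [-0.28, -0.06, 0.0], [-0.35, -0.075, 0.0]]
rot [[0.0, 0.0, 0.0], [0.0, 0.0, 0.0], [0.0, 0.0, 0.0], [0.0, 0.0, 0.0], [0.0, 0.0, 0.0]]
xyz [[-0.07, -0.015, 0.0], [-0.14, -0.03, 0.0], [-0.211, -0.045, 0.0], [-0.211, -0.045, 0.075], [-0.211, -0.045, 0.15]]
rot [[0.0, 0.0, 0.0], [0.0, 0.0, 0.0], [0.0, 0.0, 0.0], [0.0, 0.0, 0.0], [0.0, 0.0, 0.0]]
```

{"method": "jog_arm", "body": {
  "xyz": [
    [0,0,-0.071],
    [0,0,-0.141],
    [0,0,-0.212],
    [0,0,-0.282],
    [-0.07,-0.015,-0.282]
  ],
  "rot": [
    [0,0,0],
    [0,0,0],
    [0,0,0],
    [0,0,0],
    [0,0,0]
  ]
}}

```text
t: 36.27
ee_pos: [0.499, 0.0612, 0.2586]
ee_rot: [2.067, 2.356, 0.018]
ft_force: [1.5, -0.5, 0.8]
opening: 0.603
grip_force: 0.0
```

{"method": "jog_arm", "body": {
  "xyz": [
    [-0.07,-0.015,0],
    [-0.14,-0.03,0],
    [-0.21,-0.045,0],
    [-0.281,-0.059,0],
    [-0.351,-0.074,0]
  ],
  "rot": [
    [0,0,0],
    [0,0,0],
    [0,0,0],
    [0,0,0],
    [0,0,0]
  ]
}}

```text
t: 36.68
ee_pos: [0.4817, -0.1228, 0.25]
ee_rot: [2.078, 2.355, 0.0]
ft_force: [-0.0, -0.1, -0.1]
opening: 0.6
grip_force: 0.0
```

{"method": "jog_arm", "body": {
  "xyz": [
    [-0.07,-0.015,0],
    [-0.14,-0.03,0],
    [-0.21,-0.045,0],
    [-0.28,-0.06,0],
    [-0.35,-0.075,0]
  ],
  "rot": [
    [0,0,0],
    [0,0,0],
    [0,0,0],
    [0,0,0],
    [0,0,0]
  ]
}}

```text
t: 37.1
ee_pos: [0.4661, -0.3013, 0.2498]
ee_rot: [2.079, 2.355, 0.0]
ft_force: [0.6, 0.9, -0.1]
opening: 0.598
grip_force: 0.0
```

{"method": "jog_arm", "body": {
  "xyz": [
    [-0.07,-0.015,0.02],
    [-0.14,-0.03,0.05],
    [-0.211,-0.045,0.09],
    [-0.211,-0.045,0.13],
    [-0.211,-0.045,0.15]
  ],
  "rot": [
    [0,0,0],
    [0,0,0],
    [0,0,0],
    [0,0,0],
    [0,0,0]
  ]
}}

```text
t: 37.52
ee_pos: [0.4559, -0.4081, 0.1708]
ee_rot: [-2.079, -2.348, -0.0]
ft_force: [-0.3, 0.4, -0.5]
opening: 0.599
grip_force: 0.0
```

{"method": "jog_arm", "body": {
  "xyz": [
    [0,0,0],
    [0,0,0],
    [0,0,0],
    [0,0,0],
    [0,0,0]
  ],
  "rot": [
    [0,0,0],
    [0,0,0],
    [0,0,0],
    [0,0,0],
    [0,0,0]
  ]
}}

```text
t: 37.93
ee_pos: [0.4581, -0.4066, 0.1769]
ee_rot: [2.076, 2.354, -0.0]
ft_force: [0.3, -0.4, -1.0]
opening: 0.599
grip_force: 0.0
```

```bash
python3 - <<'E'
from h import *
hover((.4582,-.4068),.100)
E
```

```text
t 37.9 pos [ 0.4581 -0.4066  0.1769] head 97.2 zax [ 0.002 -0.002 -1.   ] F [ 0.3 -0.4 -1. ] M [-0.    0.03 -0.01] open 0.599 grip 0.0 q6 -0.91
cent (array([ 0.4578, -0.4077,  0.035 ]), 914) axis (array([ 0.45767749, -0.40682186]), np.float64(24.81081673215807))
est [ 0.45773561 -0.40727169]
xyz [[0.0, 0.0, 0.031], [0.0, 0.0, 0.061], [-0.001, 0.0, 0.092], [-0.001, -0.001, 0.123], [-0.001, -0.001, 0.153]]
rot [[0.0, 0.0, 0.0], [0.0, 0.001, 0.0], [0.001, 0.001, 0.0], [0.001, 0.001, 0.0], [0.001, 0.001, 0.0]]
```

{"method": "jog_arm", "body": {
  "xyz": [
    [-0.001,0,0.035],
    [-0.002,0,0.075],
    [-0.002,0,0.11],
    [-0.002,-0.001,0.14],
    [-0.002,-0.001,0.153]
  ],
  "rot": [
    [0,0,0],
    [0,0,0],
    [0,0,0],
    [0,0,0],
    [0,0,0]
  ]
}}

```text
t: 38.4
ee_pos: [0.4564, -0.4071, 0.0963]
ee_rot: [-2.077, -2.354, -0.0]
ft_force: [0.3, 0.6, -0.5]
opening: 0.601
grip_force: 0.0
```

{"method": "jog_arm", "body": {
  "xyz": [
    [0,0,0],
    [0,0,0],
    [0,0,0],
    [0,0,0],
    [0,0,0]
  ],
  "rot": [
    [0,0,0],
    [0,0,0],
    [0,0,0],
    [0,0,0],
    [0,0,0]
  ],
  "grip": 0
}}

```text
t: 38.82
ee_pos: [0.4574, -0.4083, 0.0996]
ee_rot: [2.078, 2.354, -0.0]
ft_force: [0.8, -0.7, 1.6]
opening: 0.278
grip_force: 68.8
```

{"method": "jog_arm", "body": {
  "xyz": [
    [0,0,0],
    [0,0,0],
    [0,0,0],
    [0,0,0],
    [0,0,0]
  ],
  "rot": [
    [0,0,0],
    [0,0,0],
    [0,0,0],
    [0,0,0],
    [0,0,0]
  ]
}}

```text
t: 39.23
ee_pos: [0.4574, -0.4084, 0.0996]
ee_rot: [2.078, 2.354, -0.0]
ft_force: [-0.4, 1.1, 5.5]
opening: 0.276
grip_force: 69.4
```

```bash
python3 - <<'E'
from h import *
s=st(); p=s['ee_pos']; w=cw(-.02,.018,0); plan((p[0],p[1],.23,97.2),(w[0],w[1],.23,97.2),mm=39)
E
```

```text
t 39.2 pos [ 0.4574 -0.4084  0.0996] head 97.1 zax [ 0.001 -0.001 -1.   ] F [-0.4  1.1  5.5] M [ 0.05  0.03 -0.01] open 0.276 grip 69.4 q6 -0.91
xyz [[0.0, 0.0, -0.065], [0.0, 0.0, -0.13], [0.0, 0.0, -0.196], [0.0, 0.0, -0.261], [0.074, 0.014, -0.261]]
rot [[0.0, 0.0, 0.0], [0.0, 0.0, 0.0], [0.001, 0.001, -0.001], [0.001, 0.001, -0.001], [0.001, 0.001, -0.001]]
xyz [[0.074, 0.014, 0.0], [0.148, 0.029, 0.0], [0.222, 0.043, 0.0], [0.296, 0.057, 0.0], [0.37, 0.071, 0.0]]
rot [[0.0, 0.0, 0.0], [0.0, 0.0, 0.0], [0.0, 0.0, 0.0], [0.0, 0.0, 0.0], [0.0, 0.0, 0.0]]
xyz [[0.074, 0.014, 0.0], [0.148, 0.028, 0.0], [0.222, 0.042, 0.0], [0.295, 0.056, 0.0], [0.369, 0.07, 0.0]]
rot [[0.0, 0.0, 0.0], [0.0, 0.0, 0.0], [0.0, 0.0, 0.0], [0.0, 0.0, 0.0], [0.0, 0.0, 0.0]]
xyz [[0.074, 0.015, 0.0], [0.148, 0.029, 0.0], [0.222, 0.043, 0.0], [0.296, 0.057, 0.0], [0.296, 0.057, 0.0]]
rot [[0.0, 0.0, 0.0], [0.0, 0.0, 0.0], [0.0, 0.0, 0.0], [0.0, 0.0, 0.0], [0.0, 0.0, 0.0]]
```

{"method": "jog_arm", "body": {
  "xyz": [
    [0,0,-0.055],
    [0,0,-0.12],
    [0,0,-0.19],
    [0,0,-0.261],
    [0.074,0.014,-0.261]
  ],
  "rot": [
    [0,0,0],
    [0,0,0],
    [0,0,0],
    [0,0,0],
    [0,0,0]
  ]
}}

```text
t: 39.65
ee_pos: [0.4598, -0.3758, 0.2372]
ee_rot: [2.076, 2.34, -0.005]
ft_force: [1.2, 0.4, 1.1]
opening: 0.278
grip_force: 69.0
```

{"method": "jog_arm", "body": {
  "xyz": [
    [0.074,0.014,0],
    [0.148,0.029,0],
    [0.222,0.043,0],
    [0.296,0.057,0],
    [0.37,0.071,0]
  ],
  "rot": [
    [0,0,0],
    [0,0,0],
    [0,0,0],
    [0,0,0],
    [0,0,0]
  ]
}}

```text
t: 40.07
ee_pos: [0.471, -0.1807, 0.2278]
ee_rot: [-2.079, -2.354, 0.001]
ft_force: [0.1, 0.2, -1.6]
opening: 0.276
grip_force: 69.0
```

{"method": "jog_arm", "body": {
  "xyz": [
    [0.074,0.014,0],
    [0.148,0.028,0],
    [0.222,0.042,0],
    [0.295,0.056,0],
    [0.369,0.07,0]
  ],
  "rot": [
    [0,0,0],
    [0,0,0],
    [0,0,0],
    [0,0,0],
    [0,0,0]
  ]
}}

```text
t: 40.48
ee_pos: [0.4828, 0.0067, 0.228]
ee_rot: [-2.079, -2.354, 0.001]
ft_force: [0.4, 0.7, -1.1]
opening: 0.276
grip_force: 69.0
```

{"method": "jog_arm", "body": {
  "xyz": [
    [0.074,0.015,0],
    [0.148,0.029,0],
    [0.222,0.043,0],
    [0.27,0.052,0],
    [0.296,0.057,0.02]
  ],
  "rot": [
    [0,0,0],
    [0,0,0],
    [0,0,0],
    [0,0,0],
    [0,0,0]
  ]
}}

```text
t: 40.9
ee_pos: [0.4934, 0.1584, 0.2198]
ee_rot: [2.075, 2.358, 0.004]
ft_force: [0.5, 0.2, -1.7]
opening: 0.274
grip_force: 69.0
```

{"method": "jog_arm", "body": {
  "xyz": [
    [0,0,0.04],
    [0,0,0.08],
    [0,0,0.11],
    [0,0,0.11],
    [0,0,0.11]
  ],
  "rot": [
    [0,0,0],
    [0,0,0],
    [0,0,0],
    [0,0,0],
    [0,0,0]
  ]
}}

```text
t: 41.32
ee_pos: [0.4926, 0.1547, 0.162]
ee_rot: [-2.078, -2.353, 0.005]
ft_force: [0.3, -1.0, -1.6]
opening: 0.275
grip_force: 69.0
```

{"method": "jog_arm", "body": {
  "xyz": [
    [0,0,0],
    [0,0,0],
    [0,0,0],
    [0,0,0],
    [0,0,0]
  ],
  "rot": [
    [0,0,0],
    [0,0,0],
    [0,0,0],
    [0,0,0],
    [0,0,0]
  ]
}}

```text
t: 41.73
ee_pos: [0.4936, 0.1554, 0.1646]
ee_rot: [2.079, 2.355, 0.002]
ft_force: [0.7, -0.1, -1.6]
opening: 0.273
grip_force: 69.0
```

```bash
python3 - <<'E'
from h import *
s=st(); w=cw(-.02,.018,0); plan((w[0],w[1]-.0005,.1206,97.2),mm=10)
E
```

```text
t 41.7 pos [0.4936 0.1554 0.1646] head 97.1 zax [ 0.001  0.    -1.   ] F [ 0.7 -0.1 -1.6] M [ 0.01  0.03 -0.03] open 0.273 grip 69.0 q6 0.11
xyz [[0.0, 0.0, 0.018], [0.0, -0.001, 0.035], [0.0, -0.001, 0.053], [0.0, -0.002, 0.07], [-0.001, -0.002, 0.088]]
rot [[0.0, 0.0, 0.0], [0.0, 0.0, 0.0], [0.0, 0.0, -0.001], [0.001, 0.0, -0.001], [0.001, 0.0, -0.001]]
```

{"method": "jog_arm", "body": {
  "xyz": [
    [0,0,0.02],
    [0,-0.001,0.04],
    [0,-0.001,0.06],
    [-0.001,-0.001,0.075],
    [-0.001,-0.001,0.086]
  ],
  "rot": [
    [0,0,0],
    [0,0,0],
    [0,0,0],
    [0,0,0],
    [0,0,0]
  ]
}}

```text
t: 42.15
ee_pos: [0.4921, 0.1546, 0.1186]
ee_rot: [-2.078, -2.354, 0.004]
ft_force: [-0.1, -0.1, -1.4]
opening: 0.278
grip_force: 69.0
```

{"method": "jog_arm", "body": {
  "xyz": [
    [0,0,0.005],
    [0,0,0.01],
    [0,0,0.015],
    [0,0,0.02],
    [0,0,0.024]
  ],
  "rot": [
    [0,0,0],
    [0,0,0],
    [0,0,0],
    [0,0,0],
    [0,0,0]
  ]
}}

```text
t: 42.57
ee_pos: [0.4933, 0.1549, 0.1105]
ee_rot: [2.078, 2.355, 0.002]
ft_force: [-5.7, -1.4, 16.2]
opening: 0.277
grip_force: 70.9
```

{"method": "jog_arm", "body": {
  "xyz": [
    [0,0,0],
    [0,0,0],
    [0,0,0],
    [0,0,0],
    [0,0,0]
  ],
  "rot": [
    [0,0,0],
    [0,0,0],
    [0,0,0],
    [0,0,0],
    [0,0,0]
  ]
}}

```text
t: 42.98
ee_pos: [0.4932, 0.1549, 0.1106]
ee_rot: [2.078, 2.355, 0.002]
ft_force: [-2.7, -1.1, 5.5]
opening: 0.278
grip_force: 69.8
```

```bash
python3 - <<'E'
from h import *
s=st()
E
```

```text
t 43.0 pos [0.4932 0.1549 0.1106] head 97.1 zax [ 0.002  0.    -1.   ] F [-2.7 -1.1  5.5] M [-0.16  0.62 -0.05] open 0.278 grip 69.8 q6 0.11
```

Seated (bottomed at 0.1106 as predicted). I'll release and look at all the wells.

{"method": "jog_arm", "body": {
  "xyz": [
    [0,0,0],
    [0,0,0],
    [0,0,0],
    [0,0,0],
    [0,0,0]
  ],
  "rot": [
    [0,0,0],
    [0,0,0],
    [0,0,0],
    [0,0,0],
    [0,0,0]
  ],
  "grip": 0.6
}}

```text
t: 43.4
ee_pos: [0.4929, 0.1548, 0.1088]
ee_rot: [-2.079, -2.355, 0.0]
ft_force: [0.1, -0.3, -0.6]
opening: 0.598
grip_force: 0.0
```

{"method": "jog_arm", "body": {
  "xyz": [
    [0,0,-0.07],
    [0,0,-0.14],
    [0,0,-0.21],
    [-0.05,0,-0.28],
    [-0.1,0,-0.34]
  ],
  "rot": [
    [0,0,0],
    [0,0,0],
    [0,0,0],
    [0,0,0],
    [0,0,0]
  ]
}}

```text
t: 43.82
ee_pos: [0.4989, 0.1056, 0.2811]
ee_rot: [2.075, 2.358, 0.002]
ft_force: [1.4, -0.5, 0.0]
opening: 0.597
grip_force: 0.0
```

{"method": "jog_arm", "body": {
  "xyz": [
    [-0.07,0,-0.04],
    [-0.13,0,-0.08],
    [-0.18,0,-0.1],
    [-0.18,0,-0.1],
    [-0.18,0,-0.1]
  ],
  "rot": [
    [0,0,0],
    [0,0,0],
    [0,0,0],
    [0,0,0],
    [0,0,0]
  ]
}}

```text
t: 44.23
ee_pos: [0.5105, 0.0149, 0.3294]
ee_rot: [2.082, 2.352, 0.002]
ft_force: [-0.5, 0.4, -0.9]
opening: 0.6
grip_force: 0.0
```

{"method": "jog_arm", "body": {
  "xyz": [
    [0,0,0],
    [0,0,0],
    [0,0,0],
    [0,0,0],
    [0,0,0]
  ],
  "rot": [
    [0,0,0],
    [0,0,0],
    [0,0,0],
    [0,0,0],
    [0,0,0]
  ]
}}

```text
t: 44.65
ee_pos: [0.5101, 0.0166, 0.3285]
ee_rot: [-2.077, -2.356, 0.001]
ft_force: [-0.6, 0.3, 0.5]
opening: 0.601
grip_force: 0.0
```

```bash
python3 - <<'E'
from h import *
s=st(); im,K,T=grab('wrist','w9.png'); np.savez('w9.npz',im=im,K=K,T=T)
top=vision.grab_frame('top'); b=cv2.resize(top[155:245,170:420],(0,0),fx=2,fy=2)
cv2.imwrite('pics/w9b.png',np.vstack([im,b[:,:512] if b.shape[1]>=512 else np.pad(b,((0,0),(0,512-b.shape[1]),(0,0)))])[:,:,::-1])
for y,n in ((.126,34),(.075,40),(.018,46),(-.045,52)):
    w=cw(-.02,y,0); r=proj(K,T,[w[0],w[1],.057]); print(n,np.round(r))
h=hand(1.75)+[0,0,.053]; p=s['ee_pos']; plan((h[0],p[1],p[2],97.2),(h[0],h[1],.38,97.2),mm=38)
E
```

```text
t 44.6 pos [0.5101 0.0166 0.3285] head 97.2 zax [-0.001  0.    -1.   ] F [-0.6  0.3  0.5] M [-0.02  0.03  0.01] open 0.601 grip 0.0 q6 -0.16
34 [256. -65.]
40 [256.  -8.]
46 [256.  51.]
52 [256. 108.]
xyz [[-0.008, 0.068, 0.0], [-0.017, 0.137, 0.0], [-0.025, 0.205, 0.0], [-0.034, 0.273, 0.0], [-0.042, 0.341, 0.0]]
rot [[0.0, 0.0, 0.0], [0.0, 0.0, 0.0], [0.0, 0.0, 0.0], [0.0, 0.0, 0.0], [0.0, 0.0, 0.0]]
xyz [[0.064, 0.009, -0.017], [0.129, 0.017, -0.034], [0.193, 0.025, -0.051], [0.258, 0.033, -0.068], [0.322, 0.041, -0.086]]
rot [[0.0, 0.0, 0.0], [0.0, 0.0, 0.0], [0.0, 0.0, 0.0], [0.0, 0.0, 0.0], [0.0, 0.0, 0.0]]
xyz [[0.065, 0.008, -0.017], [0.065, 0.008, -0.017], [0.065, 0.008, -0.017], [0.065, 0.008, -0.017], [0.065, 0.008, -0.017]]
rot [[0.0, 0.0, 0.0], [0.0, 0.0, 0.0], [0.0, 0.0, 0.0], [0.0, 0.0, 0.0], [0.0, 0.0, 0.0]]
```

View pics/w9b.png

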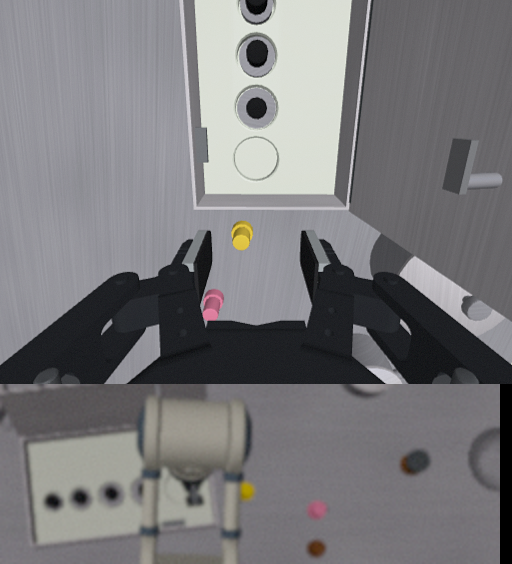

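The wrist view shows tampers filling their wells snugly at (257,107) for 52, (257,55) for 46 and (256,5) for 40, with the empty 58 well at (256,158). The top view shows the 34 seated at the far left, (53,500) in the mosaic, and no black-topped tamper left on the counter. Now I'll regrip the handle, going over high.

```bash
python3 - <<'E'
from h import *
s=sense(); h=hand(1.75)+[0,0,.053]; p=s['ee_pos']; plan((p[0],p[1],.385,97.2),(h[0],h[1],.385,97.2),mm=38)
E
```

```text
xyz [[0.0, 0.0, -0.056], [0.0, 0.0, -0.113], [0.049, 0.056, -0.113], [0.098, 0.111, -0.113], [0.148, 0.167, -0.113]]
rot [[0.0, 0.0, 0.0], [0.0, 0.0, 0.0], [0.0, 0.0, 0.0], [0.0, 0.0, 0.0], [0.0, 0.0, 0.0]]
xyz [[0.049, 0.056, 0.0], [0.098, 0.112, 0.0], [0.147, 0.167, 0.0], [0.197, 0.223, 0.0], [0.197, 0.223, 0.0]]
rot [[0.0, 0.0, 0.0], [0.0, 0.0, 0.0], [0.0, 0.0, 0.0], [0.0, 0.0, 0.0], [0.0, 0.0, 0.0]]
```

{"method": "jog_arm", "body": {
  "xyz": [
    [0,0,-0.056],
    [0,0,-0.113],
    [0.049,0.056,-0.113],
    [0.098,0.111,-0.113],
    [0.148,0.167,-0.113]
  ],
  "rot": [
    [0,0,0],
    [0,0,0],
    [0,0,0],
    [0,0,0],
    [0,0,0]
  ],
  "grip": 0.38
}}

```text
t: 45.17
ee_pos: [0.5846, 0.1005, 0.3868]
ee_rot: [2.079, 2.353, 0.003]
ft_force: [0.2, 0.2, 0.1]
opening: 0.378
grip_force: 0.0
```

{"method": "jog_arm", "body": {
  "xyz": [
    [0.049,0.056,0],
    [0.098,0.112,0],
    [0.147,0.167,0],
    [0.197,0.223,0],
    [0.197,0.223,0]
  ],
  "rot": [
    [0,0,0],
    [0,0,0],
    [0,0,0],
    [0,0,0],
    [0,0,0]
  ]
}}

```text
t: 45.58
ee_pos: [0.6865, 0.2169, 0.376]
ee_rot: [-2.069, -2.355, 0.011]
ft_force: [-0.3, 0.2, -2.6]
opening: 0.378
grip_force: 0.0
```

{"method": "jog_arm", "body": {
  "xyz": [
    [0,0,0],
    [0,0,0],
    [0,0,0],
    [0,0,0],
    [0,0,0]
  ],
  "rot": [
    [0,0,0],
    [0,0,0],
    [0,0,0],
    [0,0,0],
    [0,0,0]
  ]
}}

```text
t: 46.0
ee_pos: [0.6814, 0.2102, 0.3881]
ee_rot: [2.079, 2.353, 0.005]
ft_force: [-0.5, -0.5, 0.5]
opening: 0.378
grip_force: 0.0
```

```bash
python3 - <<'E'
from h import *
s=st(); h=hand(1.75)+[0,0,.053]; print(h); plan((h[0],h[1],s['ee_pos'][2],97.2),(*h,97.2),mm=20)
E
```

```text
t 46.0 pos [0.6814 0.2102 0.3881] head 97.1 zax [ 0.003  0.001 -1.   ] F [-0.5 -0.5  0.5] M [ 0.03 -0.02 -0.02] open 0.378 grip 0.0 q6 0.13
[0.68224604 0.21166339 0.307471  ]
xyz [[0.003, 0.002, 0.0], [0.003, 0.002, 0.032], [0.003, 0.002, 0.065], [0.003, 0.002, 0.097], [0.003, 0.002, 0.129]]
rot [[0.002, 0.0, -0.001], [0.002, 0.0, -0.001], [0.002, 0.0, -0.001], [0.002, 0.0, -0.001], [0.002, 0.0, -0.001]]
xyz [[0.0, 0.0, 0.032], [0.0, 0.0, 0.032], [0.0, 0.0, 0.032], [0.0, 0.0, 0.032], [0.0, 0.0, 0.032]]
rot [[0.0, 0.0, 0.0], [0.0, 0.0, 0.0], [0.0, 0.0, 0.0], [0.0, 0.0, 0.0], [0.0, 0.0, 0.0]]
```

Descend and grip the bar, as before.

{"method": "jog_arm", "body": {
  "xyz": [
    [0.003,0.002,0.02],
    [0.003,0.002,0.05],
    [0.003,0.002,0.08],
    [0.003,0.002,0.11],
    [0.003,0.002,0.13]
  ],
  "rot": [
    [0,0,0],
    [0,0,0],
    [0,0,0],
    [0,0,0],
    [0,0,0]
  ]
}}

```text
t: 46.42
ee_pos: [0.6824, 0.212, 0.3201]
ee_rot: [2.08, 2.354, 0.0]
ft_force: [0.1, -0.1, 0.7]
opening: 0.386
grip_force: 0.0
```

{"method": "jog_arm", "body": {
  "xyz": [
    [0,0,0.02],
    [0,0,0.03],
    [0,0,0.03],
    [0,0,0.03],
    [0,0,0.03]
  ],
  "rot": [
    [0,0,0],
    [0,0,0],
    [0,0,0],
    [0,0,0],
    [0,0,0]
  ]
}}

```text
t: 46.83
ee_pos: [0.6831, 0.2127, 0.3065]
ee_rot: [2.079, 2.354, 0.002]
ft_force: [0.6, -0.3, 0.4]
opening: 0.382
grip_force: 0.0
```

{"method": "jog_arm", "body": {
  "xyz": [
    [0,0,0],
    [0,0,0],
    [0,0,0],
    [0,0,0],
    [0,0,0]
  ],
  "rot": [
    [0,0,0],
    [0,0,0],
    [0,0,0],
    [0,0,0],
    [0,0,0]
  ],
  "grip": 0,
  "newtons": 40
}}

```text
t: 47.25
ee_pos: [0.6835, 0.2129, 0.3061]
ee_rot: [2.078, 2.354, 0.002]
ft_force: [3.4, 0.3, 2.9]
opening: 0.102
grip_force: 39.0
```

```bash
python3 - <<'E'
from h import *
s=st(); o=s['ee_pos']-hand(1.75); print(o); o2=np.array([0,0,.053])
ts=np.linspace(1.75,0,21)[1:]
plan(*[(*(hand(t)+o+(o2-o)*(1-t/1.75)),97.2) for t in ts],mm=40)
E
```

```text
t 47.2 pos [0.6835 0.2129 0.3061] head 97.1 zax [ 0.002  0.    -1.   ] F [3.4 0.3 2.9] M [ 0.07 -0.42 -0.02] open 0.102 grip 39.0 q6 0.13
[0.00124668 0.00127631 0.0515942 ]
xyz [[0.0, -0.032, -0.012], [0.0, -0.065, -0.021], [0.0, -0.099, -0.027], [-0.001, -0.133, -0.031], [-0.001, -0.167, -0.031]]
rot [[0.001, 0.0, -0.001], [0.001, 0.0, -0.001], [0.001, 0.0, -0.001], [0.001, 0.0, -0.001], [0.001, 0.0, -0.001]]
xyz [[0.0, -0.034, 0.003], [0.0, -0.068, 0.008], [0.0, -0.101, 0.017], [0.0, -0.133, 0.028], [0.0, -0.164, 0.043]]
rot [[0.0, 0.0, 0.0], [0.0, 0.0, 0.0], [0.0, 0.0, 0.0], [0.0, 0.0, 0.0], [0.0, 0.0, 0.0]]
xyz [[0.0, -0.029, 0.016], [0.0, -0.058, 0.036], [-0.001, -0.084, 0.058], [-0.001, -0.108, 0.081], [-0.001, -0.13, 0.107]]
rot [[0.0, 0.0, 0.0], [0.0, 0.0, 0.0], [0.0, 0.0, 0.0], [0.0, 0.0, 0.0], [0.0, 0.0, 0.0]]
xyz [[0.0, -0.02, 0.028], [0.0, -0.037, 0.057], [0.0, -0.051, 0.088], [0.0, -0.063, 0.12], [0.0, -0.072, 0.153]]
rot [[0.0, 0.0, 0.0], [0.0, 0.0, 0.0], [0.0, 0.0, 0.0], [0.0, 0.0, 0.0], [0.0, 0.0, 0.0]]
```

{"method": "jog_arm", "body": {
  "xyz": [
    [0,-0.032,-0.012],
    [0,-0.065,-0.021],
    [0,-0.099,-0.027],
    [0,-0.133,-0.031],
    [0,-0.167,-0.031]
  ],
  "rot": [
    [0,0,0],
    [0,0,0],
    [0,0,0],
    [0,0,0],
    [0,0,0]
  ]
}}

```text
t: 47.67
ee_pos: [0.6004, 0.2026, 0.3234]
ee_rot: [2.077, 2.353, 0.008]
ft_force: [4.1, 0.9, 4.2]
opening: 0.1
grip_force: 39.1
```

{"method": "jog_arm", "body": {
  "xyz": [
    [0,-0.034,0.003],
    [0,-0.068,0.008],
    [0,-0.101,0.017],
    [0,-0.133,0.028],
    [0,-0.164,0.043]
  ],
  "rot": [
    [0,0,0],
    [0,0,0],
    [0,0,0],
    [0,0,0],
    [0,0,0]
  ]
}}

```text
t: 48.08
ee_pos: [0.5185, 0.1924, 0.301]
ee_rot: [2.078, 2.354, 0.005]
ft_force: [-0.1, 0.4, 3.9]
opening: 0.095
grip_force: 41.7
```

{"method": "jog_arm", "body": {
  "xyz": [
    [0,-0.029,0.016],
    [0,-0.058,0.036],
    [0,-0.084,0.058],
    [0,-0.108,0.081],
    [0,-0.13,0.107]
  ],
  "rot": [
    [0,0,0],
    [0,0,0],
    [0,0,0],
    [0,0,0],
    [0,0,0]
  ]
}}

```text
t: 48.5
ee_pos: [0.454, 0.1844, 0.2462]
ee_rot: [2.078, 2.355, 0.004]
ft_force: [-1.2, 1.7, 2.3]
opening: 0.1
grip_force: 41.3
```

```bash
python3 - <<'E'
from h import *
s=st(); ts=np.linspace(.4375,0,11)[1:]
plan(*[(*(hand(t)+[0,0,.0525]),97.2) for t in ts],mm=40)
E
```

```text
t 48.5 pos [0.454  0.1844 0.2462] head 97.1 zax [ 0.002  0.001 -1.   ] F [-1.2  1.7  2.3] M [ 0.14 -0.17 -0.07] open 0.100 grip 41.3 q6 0.19
xyz [[-0.003, -0.009, 0.014], [-0.003, -0.019, 0.028], [-0.003, -0.028, 0.043], [-0.003, -0.036, 0.058], [-0.003, -0.044, 0.073]]
rot [[0.002, 0.0, -0.001], [0.002, 0.0, -0.001], [0.002, 0.0, -0.001], [0.002, 0.0, -0.001], [0.002, 0.0, -0.001]]
xyz [[0.0, -0.006, 0.015], [0.0, -0.013, 0.031], [0.0, -0.018, 0.047], [0.0, -0.023, 0.064], [0.0, -0.027, 0.08]]
rot [[0.0, 0.0, 0.0], [0.0, 0.0, 0.0], [0.0, 0.0, 0.0], [0.0, 0.0, 0.0], [0.0, 0.0, 0.0]]
```

{"method": "jog_arm", "body": {
  "xyz": [
    [0,-0.009,0.014],
    [0,-0.019,0.028],
    [0,-0.028,0.043],
    [0,-0.036,0.058],
    [0,-0.044,0.073]
  ],
  "rot": [
    [0,0,0],
    [0,0,0],
    [0,0,0],
    [0,0,0],
    [0,0,0]
  ]
}}

```text
t: 48.92
ee_pos: [0.4324, 0.1817, 0.2091]
ee_rot: [-2.079, -2.355, -0.001]
ft_force: [-1.9, 2.4, 2.6]
opening: 0.097
grip_force: 42.2
```

{"method": "jog_arm", "body": {
  "xyz": [
    [0,-0.006,0.015],
    [0,-0.013,0.031],
    [0,-0.018,0.047],
    [0,-0.023,0.064],
    [0,-0.027,0.08]
  ],
  "rot": [
    [0,0,0],
    [0,0,0],
    [0,0,0],
    [0,0,0],
    [0,0,0]
  ]
}}

```text
t: 49.33
ee_pos: [0.419, 0.1801, 0.1683]
ee_rot: [-2.079, -2.355, -0.001]
ft_force: [-0.8, 4.8, 1.1]
opening: 0.101
grip_force: 43.1
```

{"method": "jog_arm", "body": {
  "xyz": [
    [0,0,0],
    [0,0,0],
    [0,0,0],
    [0,0,0],
    [0,0,0]
  ],
  "rot": [
    [0,0,0],
    [0,0,0],
    [0,0,0],
    [0,0,0],
    [0,0,0]
  ]
}}

```text
t: 49.75
ee_pos: [0.419, 0.18, 0.1678]
ee_rot: [-2.078, -2.355, 0.001]
ft_force: [1.4, 5.2, -4.0]
opening: 0.097
grip_force: 43.0
```

```bash
python3 - <<'E'
from h import *
s=st(); print(hand(0))
E
```

```text
t 49.8 pos [0.419  0.18   0.1678] head 97.1 zax [-0.001  0.    -1.   ] F [ 1.4  5.2 -4. ] M [ 0.78 -0.09 -0.08] open 0.097 grip 43.0 q6 0.21
[0.41914302 0.17842574 0.117     ]
```

{"method": "jog_arm", "body": {
  "xyz": [
    [0,0,0.004],
    [0,0,0.008],
    [0,0,0.012],
    [0,0,0.012],
    [0,0,0.012]
  ],
  "rot": [
    [0,0,0],
    [0,0,0],
    [0,0,0],
    [0,0,0],
    [0,0,0]
  ]
}}

```text
t: 50.17
ee_pos: [0.419, 0.1801, 0.1675]
ee_rot: [2.078, 2.355, 0.003]
ft_force: [-12.8, 0.4, 24.2]
opening: 0.096
grip_force: 45.6
```

```bash
python3 - <<'E'
from h import *
s=st()
E
```

```text
t 50.2 pos [0.419  0.1801 0.1675] head 97.1 zax [ 0.001  0.001 -1.   ] F [-12.8   0.4  24.2] M [-0.01  2.14 -0.05] open 0.096 grip 45.6 q6 0.21
```

The lid is hard down: 24 N with no travel. I'll release the bar and go to the knob.

{"method": "jog_arm", "body": {
  "xyz": [
    [0,0,-0.012],
    [0,0,-0.012],
    [0,0,-0.012],
    [0,0,-0.012],
    [0,0,-0.012]
  ],
  "rot": [
    [0,0,0],
    [0,0,0],
    [0,0,0],
    [0,0,0],
    [0,0,0]
  ],
  "grip": 0.6
}}

```text
t: 50.58
ee_pos: [0.419, 0.1795, 0.1684]
ee_rot: [-2.079, -2.355, 0.002]
ft_force: [0.4, 0.0, 1.2]
opening: 0.599
grip_force: 0.0
```

```bash
python3 - <<'E'
from h import *
s=st(); p=s['ee_pos']; k=cw(-.062,-.09,0); plan((p[0],p[1],.23,97.2),(k[0],k[1],.23,97.2),mm=30)
E
```

```text
t 50.6 pos [0.419  0.1795 0.1684] head 97.1 zax [-0.001 -0.001 -1.   ] F [0.4 0.  1.2] M [0.   0.02 0.03] open 0.599 grip 0.0 q6 0.21
xyz [[0.0, 0.0, -0.041], [0.0, 0.0, -0.082], [0.0, 0.0, -0.123], [-0.057, 0.011, -0.123], [-0.113, 0.022, -0.123]]
rot [[0.0, 0.0, 0.0], [-0.001, 0.0, -0.001], [-0.001, 0.0, -0.001], [-0.001, 0.0, -0.001], [-0.001, 0.0, -0.001]]
xyz [[-0.056, 0.012, 0.0], [-0.113, 0.023, 0.0], [-0.169, 0.034, 0.0], [-0.169, 0.034, 0.0], [-0.169, 0.034, 0.0]]
rot [[0.0, 0.0, 0.0], [0.0, 0.0, 0.0], [0.0, 0.0, 0.0], [0.0, 0.0, 0.0], [0.0, 0.0, 0.0]]
```

{"method": "jog_arm", "body": {
  "xyz": [
    [0,0,-0.041],
    [0,0,-0.082],
    [0,0,-0.123],
    [-0.057,0.011,-0.123],
    [-0.113,0.022,-0.123]
  ],
  "rot": [
    [0,0,0],
    [0,0,0],
    [0,0,0],
    [0,0,0],
    [0,0,0]
  ]
}}

```text
t: 51.0
ee_pos: [0.4376, 0.1253, 0.2321]
ee_rot: [2.074, 2.357, 0.003]
ft_force: [0.2, 0.8, -0.1]
opening: 0.601
grip_force: 0.0
```

{"method": "jog_arm", "body": {
  "xyz": [
    [-0.056,0.012,0],
    [-0.113,0.023,0],
    [-0.169,0.034,0],
    [-0.169,0.034,0],
    [-0.169,0.034,0]
  ],
  "rot": [
    [0,0,0],
    [0,0,0],
    [0,0,0],
    [0,0,0],
    [0,0,0]
  ]
}}

```text
t: 51.42
ee_pos: [0.4646, 0.0422, 0.2301]
ee_rot: [-2.082, -2.351, 0.002]
ft_force: [0.6, 1.2, -0.2]
opening: 0.602
grip_force: 0.0
```

{"method": "jog_arm", "body": {
  "xyz": [
    [0,0,0],
    [0,0,0],
    [0,0,0],
    [0,0,0],
    [0,0,0]
  ],
  "rot": [
    [0,0,0],
    [0,0,0],
    [0,0,0],
    [0,0,0],
    [0,0,0]
  ]
}}

```text
t: 51.83
ee_pos: [0.4643, 0.0441, 0.2309]
ee_rot: [2.077, 2.357, 0.0]
ft_force: [0.5, 0.1, 0.6]
opening: 0.599
grip_force: 0.0
```

```bash
python3 - <<'E'
from h import *
s=st(); k=cw(-.062,-.09,0); plan((k[0],k[1],.166,97.2),mm=16)
E
```

```text
t 51.8 pos [0.4643 0.0441 0.2309] head 97.2 zax [ 0.  0. -1.] F [0.5 0.1 0.6] M [ 0.01  0.01 -0.06] open 0.599 grip 0.0 q6 -0.10
xyz [[0.0, 0.0, 0.026], [-0.001, 0.0, 0.052], [-0.001, 0.0, 0.078], [-0.002, 0.0, 0.104], [-0.002, 0.0, 0.13]]
rot [[0.0, 0.0, 0.0], [0.0, 0.0, 0.0], [0.0, 0.0, 0.0], [0.0, 0.0, 0.0], [0.0, 0.0, 0.0]]
```

{"method": "jog_arm", "body": {
  "xyz": [
    [0,0,0.026],
    [-0.001,0,0.06],
    [-0.001,0,0.09],
    [-0.002,0,0.115],
    [-0.002,0,0.129]
  ],
  "rot": [
    [0,0,0],
    [0,0,0],
    [0,0,0],
    [0,0,0],
    [0,0,0]
  ]
}}

```text
t: 52.25
ee_pos: [0.4638, 0.0425, 0.1637]
ee_rot: [-2.077, -2.354, 0.003]
ft_force: [-0.5, 0.8, 0.6]
opening: 0.597
grip_force: 0.0
```

{"method": "jog_arm", "body": {
  "xyz": [
    [0,0,0],
    [0,0,0],
    [0,0,0],
    [0,0,0],
    [0,0,0]
  ],
  "rot": [
    [0,0,0],
    [0,0,0],
    [0,0,0],
    [0,0,0],
    [0,0,0]
  ]
}}

```text
t: 52.67
ee_pos: [0.465, 0.0424, 0.1674]
ee_rot: [2.078, 2.354, 0.002]
ft_force: [-0.0, 0.2, -0.3]
opening: 0.6
grip_force: 0.0
```

{"method": "jog_arm", "body": {
  "xyz": [
    [0,0,0],
    [0,0,0],
    [0,0,0],
    [0,0,0],
    [0,0,0]
  ],
  "rot": [
    [0,0,0],
    [0,0,0],
    [0,0,0],
    [0,0,0],
    [0,0,0]
  ],
  "grip": 0,
  "newtons": 40
}}

```text
t: 53.08
ee_pos: [0.4643, 0.0424, 0.1667]
ee_rot: [-2.079, -2.355, 0.001]
ft_force: [-3.3, 0.2, 3.4]
opening: 0.12
grip_force: 42.5
```

{"method": "jog_arm", "body": {
  "xyz": [
    [0,0,0],
    [0,0,0],
    [0,0,0],
    [0,0,0],
    [0,0,0]
  ],
  "rot": [
    [0,0,0],
    [0,0,0],
    [0,0,0],
    [0,0,0],
    [0,0,0]
  ]
}}

```text
t: 53.5
ee_pos: [0.4644, 0.0424, 0.1667]
ee_rot: [-2.079, -2.355, 0.001]
ft_force: [-5.3, -0.9, 5.7]
opening: 0.115
grip_force: 42.8
```

```bash
python3 - <<'E'
from h import *
s=st(); p=s['ee_pos']; k=cw(-.062,-.09,0); plan((k[0],k[1],p[2],188),dg=6.3)
E
```

```text
t 53.5 pos [0.4644 0.0424 0.1667] head 97.1 zax [-0.001 -0.    -1.   ] F [-5.3 -0.9  5.7] M [-0.08  0.88 -0.04] open 0.115 grip 42.8 q6 -0.11
xyz [[0.0, 0.0, 0.0], [0.0, 0.0, 0.0], [0.0, 0.0, 0.0], [0.0, 0.0, 0.0], [0.0, 0.0, 0.0]]
rot [[0.0, 0.0, -0.067], [0.0, 0.0, -0.135], [0.0, 0.0, -0.202], [0.0, 0.0, -0.269], [0.0, 0.0, -0.337]]
xyz [[0.0, 0.0, 0.0], [0.0, 0.0, 0.0], [0.0, 0.0, 0.0], [0.001, 0.001, 0.0], [0.001, 0.001, 0.0]]
rot [[0.0, 0.0, -0.067], [0.0, 0.0, -0.134], [0.0, 0.0, -0.201], [0.0, 0.0, -0.269], [0.0, 0.0, -0.336]]
xyz [[0.0, 0.0, 0.0], [0.0, 0.0, 0.0], [0.0, 0.0, 0.0], [0.0, 0.0, 0.0], [0.0, 0.0, 0.0]]
rot [[0.0, 0.0, -0.067], [0.0, 0.0, -0.135], [0.0, 0.0, -0.202], [0.0, 0.0, -0.269], [0.0, 0.0, -0.337]]
```

{"method": "jog_arm", "body": {
  "xyz": [
    [0,0,0],
    [0,0,0],
    [0,0,0],
    [0,0,0],
    [0,0,0]
  ],
  "rot": [
    [0,0,-0.067],
    [0,0,-0.134],
    [0,0,-0.201],
    [0,0,-0.268],
    [0,0,-0.336]
  ]
}}

```text
t: 53.92
ee_pos: [0.465, 0.0427, 0.1667]
ee_rot: [1.385, 2.819, 0.002]
ft_force: [-1.1, -0.2, 3.4]
opening: 0.116
grip_force: 42.5
```

{"method": "jog_arm", "body": {
  "xyz": [
    [0,0,0],
    [0,0,0],
    [0,0,0],
    [0,0,0],
    [0,0,0]
  ],
  "rot": [
    [0,0,-0.067],
    [0,0,-0.134],
    [0,0,-0.201],
    [0,0,-0.268],
    [0,0,-0.336]
  ]
}}

```text
t: 54.33
ee_pos: [0.4654, 0.0432, 0.1667]
ee_rot: [0.601, 3.081, 0.004]
ft_force: [1.4, 4.2, 1.8]
opening: 0.117
grip_force: 42.3
```

{"method": "jog_arm", "body": {
  "xyz": [
    [0,0,0],
    [0,0,0],
    [0,0,0],
    [0,0,0],
    [0,0,0]
  ],
  "rot": [
    [0,0,-0.067],
    [0,0,-0.134],
    [0,0,-0.201],
    [0,0,-0.268],
    [0,0,-0.332]
  ]
}}

```text
t: 54.75
ee_pos: [0.4655, 0.0439, 0.1667]
ee_rot: [-0.215, 3.131, 0.006]
ft_force: [1.8, 6.1, 2.6]
opening: 0.118
grip_force: 42.6
```

{"method": "jog_arm", "body": {
  "xyz": [
    [0,0,0],
    [0,0,0],
    [0,0,0],
    [0,0,0],
    [0,0,0]
  ],
  "rot": [
    [0,0,0],
    [0,0,0],
    [0,0,0],
    [0,0,0],
    [0,0,0]
  ]
}}

```text
t: 55.17
ee_pos: [0.4655, 0.0439, 0.1667]
ee_rot: [-0.206, 3.132, 0.005]
ft_force: [2.4, 5.8, 2.4]
opening: 0.119
grip_force: 42.3
```

```bash
python3 - <<'E'
from h import *
st()
E
```

```text
t 55.2 pos [0.4655 0.0439 0.1667] head -172.5 zax [ 0.003  0.004 -1.   ] F [2.4 5.8 2.4] M [ 1.1  -0.18 -0.19] open 0.119 grip 42.3 q6 -1.68
```

The knob has turned back 90° to heading 187.5°. I'll release it, back away and make a final check.

{"method": "jog_arm", "body": {
  "xyz": [
    [0,0,0],
    [0,0,0],
    [0,0,0],
    [0,0,0],
    [0,0,0]
  ],
  "rot": [
    [0,0,0],
    [0,0,0],
    [0,0,0],
    [0,0,0],
    [0,0,0]
  ],
  "grip": 0.6
}}

```text
t: 55.58
ee_pos: [0.4646, 0.0423, 0.1662]
ee_rot: [0.205, -3.135, 0.0]
ft_force: [0.4, 1.4, -0.2]
opening: 0.597
grip_force: 0.0
```

{"method": "jog_arm", "body": {
  "xyz": [
    [0,0,-0.06],
    [0,0,-0.13],
    [0,0,-0.2],
    [0,0,-0.27],
    [0,-0.06,-0.3]
  ],
  "rot": [
    [0,0,0],
    [0,0,0],
    [0,0,0],
    [0,0,0],
    [0,0,0]
  ]
}}

```text
t: 56.0
ee_pos: [0.4688, 0.0154, 0.3221]
ee_rot: [-0.212, 3.127, 0.002]
ft_force: [1.1, 0.3, 0.6]
opening: 0.596
grip_force: 0.0
```

{"method": "jog_arm", "body": {
  "xyz": [
    [0,-0.07,0],
    [0,-0.14,0],
    [0,-0.21,0],
    [0,-0.28,0],
    [0,-0.34,0]
  ],
  "rot": [
    [0,0,0],
    [0,0,0],
    [0,0,0],
    [0,0,0],
    [0,0,0]
  ]
}}

```text
t: 56.42
ee_pos: [0.4906, -0.1582, 0.3163]
ee_rot: [-0.204, 3.135, -0.001]
ft_force: [0.8, 0.4, -0.3]
opening: 0.6
grip_force: 0.0
```

{"method": "jog_arm", "body": {
  "xyz": [
    [0,-0.07,0],
    [0,-0.13,0],
    [0,-0.18,0],
    [0,-0.18,0],
    [0,-0.18,0]
  ],
  "rot": [
    [0,0,0],
    [0,0,0],
    [0,0,0],
    [0,0,0],
    [0,0,0]
  ]
}}

```text
t: 56.83
ee_pos: [0.5022, -0.2462, 0.3156]
ee_rot: [0.201, -3.134, -0.001]
ft_force: [0.5, -0.2, -0.4]
opening: 0.6
grip_force: 0.0
```

```bash
python3 - <<'E'
from h import *
st(); im,K,T=grab('side','s9.png'); t=vision.grab_frame('top')
a=cv2.resize(im[150:300,150:400],(750,450),interpolation=2)[:300]; a=cv2.resize(im[160:280,170:400],(690,360),interpolation=2); b=cv2.resize(t[155:240,165:395],(690,255),interpolation=2)[:240]
cv2.imwrite('pics/fin.png',np.vstack([a,b])[:,:,::-1])
E
```

```text
t 56.8 pos [ 0.5022 -0.2462  0.3156] head -172.6 zax [-0.001  0.001 -1.   ] F [ 0.5 -0.2 -0.4] M [0.01 0.02 0.  ] open 0.600 grip 0.0 q6 -2.22
```

View pics/fin.png

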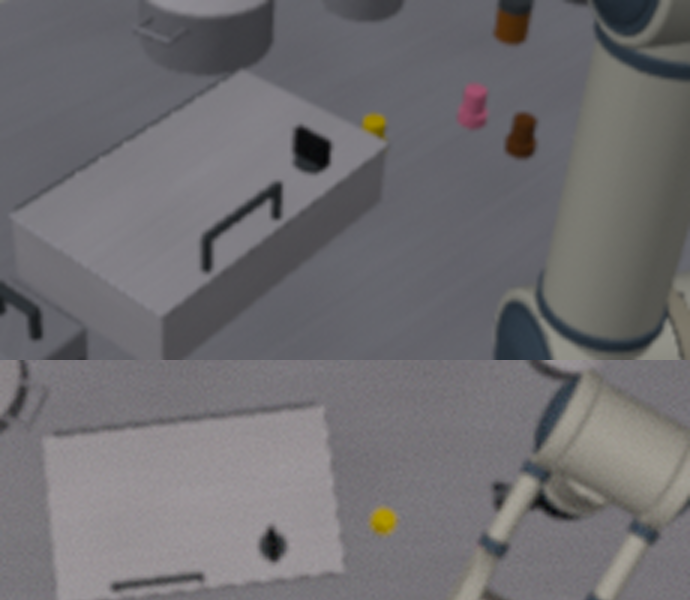

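The lid is flat. The knob wing, at (312,148) in the side view and (272,543) in the top view, lies along the case's x, so the case is latched. The yellow, pink, brown and jar items are where they were.

```bash
python3 -c "
from cell import job
print(job.finish_job())"
```

```text
the job is handed in; nothing more can be done
None
```

The job is handed in at about 57 s: the four tampers on the counter (34, 40, 46 and 52 mm) are seated in their matching wells, the lid is shut flat and the knob is turned back to latched; no 58 mm tamper was there and I moved nothing else.

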